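# Open the two-dial lock of a parts case

### The job

Unlock the grey parts case: set the left dial to mark 3 and the right dial to mark 7, counting clockwise from the long broad mark 0 at the far side of each dial. The lock is worn, so each dial catches a little before or after its mark: turn slowly through the mark until you feel it catch, and do not force the dial or the bolt. Then draw the bolt's tab, between the dials, all the way to the front, let go, and leave everything else on the bench and on the lid where it is.

Things in the scene. Friction and masses are not known exactly. Their poses are not given: they have to be found in the camera images.
- case: Grey steel case, 240 (x) x 340 (y) x 100 mm high, fixed. Origin: centre of its underside; x to its back, away from the robot, y left, z up. On the lid a left and a right dial and midway the bolt's tab. Round each dial a pale disc 96 across with ten black marks, 0 to 9 clockwise from above, 36 degrees apart; mark 0, long and broad, is at the back (case +x), 5, a little long, in front.
- dial_left (a joint): Left dial seen from the robot (case x -20, y +85 mm). Value in rad, growing clockwise from above; 0 with its pointer at mark 0, mark n at n x 0.628 (mark 3: 1.885). Turns freely with 0.05 to 0.1 N m. It catches up to 0.29 rad before or after mark 3; play when caught about 0.05 rad either way. Caught, it resists both ways at about 30 N m/rad and stays so when let go. 0.2 N m: surely caught; over 0.4 N m: forced.
- dial_right (a joint): Right dial seen from the robot (case x -20, y -85 mm). Value in rad, growing clockwise from above; 0 with its pointer at mark 0, mark n at n x 0.628 (mark 7: 4.398). Turns freely with 0.05 to 0.1 N m. It catches up to 0.29 rad before or after mark 7; play when caught about 0.05 rad either way. Caught, it resists both ways at about 30 N m/rad and stays so when let go. 0.2 N m: surely caught; over 0.4 N m: forced.
- dial_left_grip (a point): Centre of the left dial's bar grip, on its upright axis, 124 mm above the bench. The bar is 46 long, 14 thick and 28 high (top at 136), on a round skirt 60 across whose top is at 108. x axis: from the axis toward the pointer end, which bears a white line; z up.
- dial_right_grip (a point): Centre of the right dial's bar grip, on its upright axis, 124 mm above the bench. The bar is 46 long, 14 thick and 28 high (top at 136), on a round skirt 60 across whose top is at 108. x axis: from the axis toward the pointer end, which bears a white line; z up.
- bolt (a joint): The bolt: 0 m shut, grows as it is drawn to the front (case -x), 0.045 m at its end stop. Slides with about 2 N and stays where it is left; while either dial is not caught it is blocked after 1 or 2 mm.
- bolt_tab (a point): Centre of the bolt's upright steel tab, 118 mm above the bench; tab 30 long (case x), 12 thick (case y), from the lid at 100 up to 130 mm. Axes as the case.
- lockwork_left: Hidden lock work of the left dial inside the case: when the wheel's gate comes round, a spring pin drops in by itself, catching the dial and freeing the bolt. Nothing to see or handle; named for the force it takes. Origin on the bench plane under the pin; axes as the case.
- lockwork_right: Hidden lock work of the right dial inside the case: when the wheel's gate comes round, a spring pin drops in by itself, catching the dial and freeing the bolt. Nothing to see or handle; named for the force it takes. Origin on the bench plane under the pin; axes as the case.
- carton_long: Brown carton, 70 x 140 x 60 high. Sizes in mm. Bystander. Origin: centre of its underside; z up.
- carton_tall: Brown carton, 70 x 80 x 110 high. Sizes in mm. Bystander. Origin: centre of its underside; z up.
- module_box: White box with a green end, 70 x 100 x 70 high. Sizes in mm. Bystander. Origin: centre of its underside; z up.
- tape_roll: Roll of clear tape lying flat, 100 across, 48 high. Sizes in mm. Bystander. Origin: centre of its underside; z up.
- cup: White mug, 80 across, 90 high. Sizes in mm. Bystander. Origin: centre of its underside; z up.
- screwdriver: Screwdriver lying on the bench. 0.2 m or so long, handle to its -x. Bystander.
- relay_box: Small white box with a green end, 45 x 70 x 40 high, standing on the case's lid behind the dials. Sizes in mm. Bystander. Origin: centre of its underside; z up.

How it is judged (in metres and radians):
At the end, for the whole second after the job is handed in: The bolt is drawn at least 41 of its 45 mm and at rest, the left dial stands within 0.38 rad of mark 3 and the right dial within 0.38 rad of mark 7 (caught there) (value of joint bolt above 0.041 m and velocity of joint bolt below 0.01 m/s and value of joint dial_left between 1.5 and 2.27 rad and value of joint dial_right between 4.01 and 4.78 rad); the robot touches nothing.
It fails at once if the left lock work is forced: more than 18 N on its pin from dial or bolt (contact force between lockwork_left and anything else above 18 N).
It fails at once if the right lock work is forced: more than 18 N on its pin from dial or bolt (contact force between lockwork_right and anything else above 18 N).
It fails at once if something else on the bench or the lid was moved more than 20 mm (distance of any of carton_long, carton_tall, module_box, tape_roll, cup, screwdriver, relay_box from where it was at the start of the episode above 0.02 m).
It also fails if it takes over 69 s, if anything falls off the work surface, if the arm or the gripper's body presses on something with over 40 N, if the wrist force passes 120 N, or if a joint passes its speed limit or range.

### The arm

A 6-joint arm with a two-finger parallel gripper is mounted at the origin on the work surface. World frame = base frame: x ahead of the robot, y to its left, z up, the work surface at z = 0. Lengths are in mm, angles in rad, forces in N, time in s.
With the tool pointing down it reaches from about 400 to 925 mm from the base axis. Payload 3.4 kg.
Tool frame: the origin (TCP) lies at the very end of the fingers, on their centre line; the grasp point (between the pads) lies 19 mm behind it; z points along the fingers, y is the line along which they close (so a half turn about z gives the same grasp; the last joint's range is limited). The gripper opens to 85 mm and grips with 20 to 120 N. Pads are 22 mm wide; open, the fingers measure 114 mm over their backs; the gripper's body (76 mm by 85 mm) begins 54 mm behind the grasp point. The pads swing forward as they close: fully open they stand 13 mm farther back than shut.
Start: joints at [1.212, 0.307, 1.506, -0, 1.328, -0.073], TCP at [162.13, 551.675, 231.305] pointing down, gripper open.
Joint ranges: [-3.12, 3.12], [-1.05, 2.28], [0.14, 2.33], [-1.42, 4.57], [0.1, 2.73], [-2.68, 2.68]. Speed limits (rad/s): [2.57, 2.57, 3.14, 3.14, 3.14, 3.14].

### API

Orientations are given as [roll, pitch, yaw] about the fixed x, y, z axes, in that order (R = Rz(yaw) Ry(pitch) Rx(roll)).
In Python, from cell import status, read_camera, hand_in gives the robot as it stands. The module is installed in compiled form; this text tells all that it offers.
- The arm moves only by the shell command python3 -m pendant 'ROWS' [OPENING] [FORCE]. ROWS is JSON, a list of rows, each an object of numbers: "tx", "ty", "tz": the shift along the world's x, y, z in m; "rx", "ry", "rz": the turn, a rotation vector about the world's x, y, z in degrees. A call has 1 to 10 rows; each row is the pose to reach, as a shift and turn from the pose commanded when the call began; what a row does not reach only later rows make up. A row lasts 1/10 s, in which the tool goes at most 50 mm and 8.59 degrees, less where a joint would pass 70% of its speed; a pose out of reach is approached as far as the arm can. A call with a gripper value outside its range is refused whole. OPENING is the finger opening in m, from 0 to 0.0854, set as the call begins (- or left out, the last holds). The fingers move at their own pace and stop on an object; FORCE is the grip in N (left out, the last holds). Time passes only in rows, so rows that repeat a pose let the fingers close. It gives the time, the measured TCP pose, the force and the opening at its end, in the units of the state.
- status.read_state(): the state, without advancing time (a new reading comes with each control period).
- read_camera(name): name is "scene" or "top" or "wrist"; returns a dict with "frame" (384x512x3 uint8, blue, green, red), "vertical_fov" (degrees; the focal length in pixels is half the picture's height over the tangent of half this angle, whatever the lens; pixels are square), "cx", "cy" (the principal point, pixels), "xyz" and "orientation" of the camera in the world; the wrist camera has in their place "hand_eye" (4x4, takes a point from camera to tool coordinates, whose origin is the TCP and whose axes are the flange's). Camera axes: x right, y up, looking along -z (the intrinsics and any distortion apply to the point x, -y, -z); pixel columns grow to the right and rows downward; lengths in mm; the calibration is good to about 2 mm. A picture is of the moment at which its call begins: read the wrist's pose just before it. There is no depth.
- hand_in(): hands the job in, once; it reports no verdict.
The state is a dict: "time_s": time; "joint_pos": joint angles; "dq": joint speeds; "effort": joint torques, N m; "eef_pos": TCP position; "ee_rot": TCP orientation; "wrist_force": force on the tool from outside, world axes, zero at the start; "moment": the same for the moment, N m; "opening": finger opening in mm.
Only numpy, scipy, OpenCV 4.12 (cv2) and the standard library are available. Lean on these libraries where they do the work, as an engineer would, in place of code of your own. Each camera call takes 0.05 s, during which the arm holds its last target. There are 200 camera calls.

## Working session

There is one attempt and no reset: what is moved stays moved. The work goes in short steps, Python scripts to look and compute and a shell command to move; the robot and the scene stay as the last step left them, time stands still between calls to the robot, and variables do not carry over. Pictures are saved under pics/ and viewed, on a budget of 10 in all, crops included, one or two more only if the job needs it, and the job is handed in when it is done.

```bash
mkdir -p pics; python3 - <<'E'
from cell import status, read_camera
import cv2, json
print(status.read_state())
for n in ("top","scene"):
    c=read_camera(n); f=c.pop("frame"); print(n,c)
    cv2.imwrite(f"pics/{n}1.png",cv2.resize(f,(800,600),interpolation=cv2.INTER_CUBIC))
E
```

```text
{'time_s': 0.0, 'joint_pos': array([ 1.21150707e+00,  3.07537325e-01,  1.50768718e+00, -4.09156139e-05,
        1.32838710e+00, -7.34778812e-02]), 'dq': array([ 0.00016676, -0.00257245,  0.00088532, -0.00144551, -0.00078116,
       -0.0016156 ]), 'effort': array([-1.24543960e-03, -4.57555890e+01, -2.51916289e+01, -5.55474685e-05,
        1.33706722e-02,  3.78087790e-06]), 'eef_pos': array([161.89050352, 551.00574379, 230.39626654]), 'ee_rot': array([-3.13957623e+00, -1.08622558e-04,  2.85579103e+00]), 'wrist_force': array([-0.33840733, -0.01795217,  0.51876826]), 'moment': array([-0.01201225,  0.03105655, -0.00989451]), 'opening': 85.53657580070615}
top {'vertical_fov': 54.10660723306014, 'cx': 253.7144922103142, 'cy': 189.16981285491394, 'xyz': array([ 465.10222261,  -19.56487999, 1429.84958453]), 'orientation': array([ 0.04553869,  0.01381701, -1.58120454])}
scene {'vertical_fov': 51.80484981155287, 'cx': 251.45620655628355, 'cy': 187.21927635805613, 'xyz': array([1099.1745136 ,  260.79664592,  996.09540155]), 'orientation': array([ 0.60783608, -0.01435392,  2.07352135])}
```

View pics/top1.png

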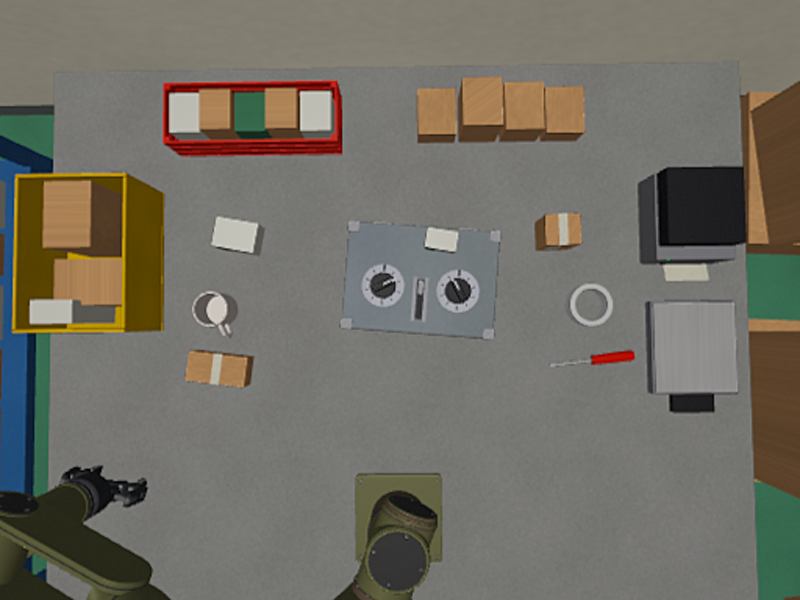

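View pics/scene1.png

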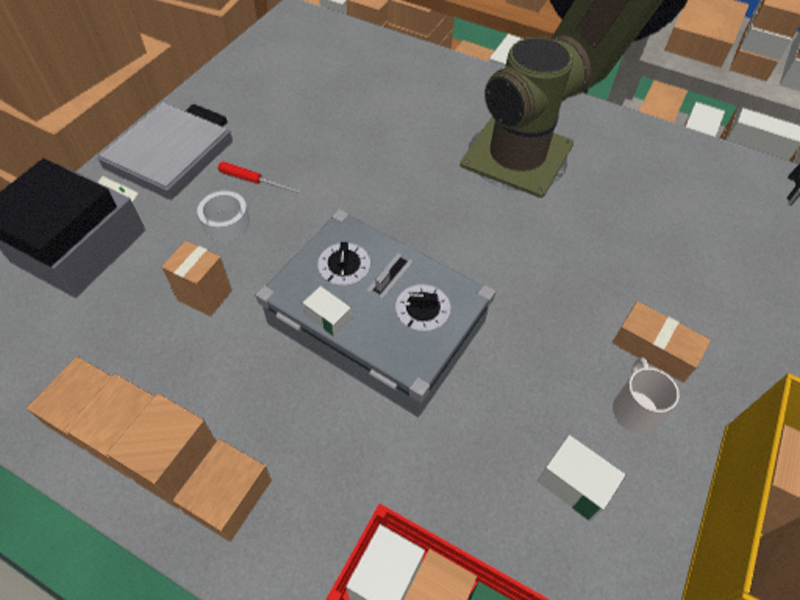

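The top view shows the case with the left dial at about (382,286), the right dial at (458,291), the tab at (420,285) and the relay box at (442,239), all in the 800x600 picture. I'll enlarge the case and write the projection helper.

```bash
cat > h.py <<'E'
import numpy as np, cv2
from scipy.spatial.transform import Rotation as R
from cell import status, read_camera
def cam(name):
    s=status.read_state(); c=read_camera(name)
    if "hand_eye" in c:
        T=np.eye(4); T[:3,:3]=R.from_euler('xyz',s["ee_rot"]).as_matrix(); T[:3,3]=s["eef_pos"]
        T=T@np.array(c["hand_eye"]); c["R"],c["t"]=T[:3,:3],T[:3,3]
    else: c["R"],c["t"]=R.from_euler('xyz',c["orientation"]).as_matrix(),np.array(c["xyz"])
    c["f"]=192/np.tan(np.radians(c["vertical_fov"]/2)); return c
def ray(c,u,v,z):
    d=c["R"]@np.array([(u-c["cx"])/c["f"],-(v-c["cy"])/c["f"],-1]); return c["t"]+d*(z-c["t"][2])/d[2]
def pix(c,p):
    q=c["R"].T@(np.array(p)-c["t"]); return c["cx"]-c["f"]*q[0]/q[2], c["cy"]+c["f"]*q[1]/q[2]
E
python3 - <<'E'
from h import *
c=cam("top"); k=1.5625
for n,u,v,z in [("L",382,286,100),("R",458,291,100),("tab",420,285,130),("c1",353,227,100),("c2",494,237,100),("c3",347,323,100),("c4",488,333,100),("relay",442,239,140)]:
    print(n,ray(c,u/k,v/k,z).round(1))
f=c["frame"][135:220,215:325]; cv2.imwrite("pics/top2.png",cv2.resize(f,(770,595),interpolation=cv2.INTER_CUBIC))
E
```

```text
L [548.   30.7 100. ]
R [ 534.7 -141.3  100. ]
tab [547.4 -54.7 130. ]
c1 [683.6  95.6 100. ]
c2 [ 656.6 -224.8  100. ]
c3 [465.  110.7 100. ]
c4 [ 439.1 -207.4  100. ]
relay [ 647.9 -104.2  140. ]
```

View pics/top2.png

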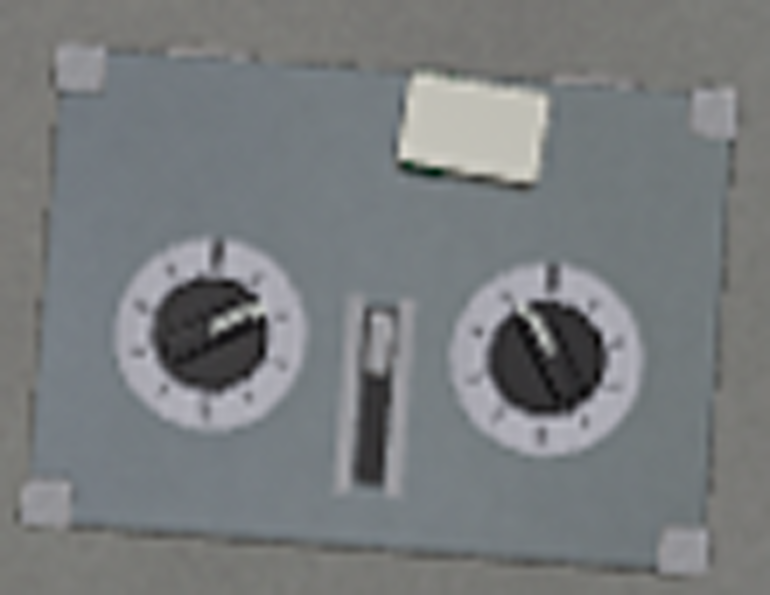

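The dial pointers read about 1.07 rad on the left (turn clockwise about 0.8) and about 5.6 rad on the right (turn counter-clockwise about 1.2). The case yaw is about -0.077 rad. I'll move above the left dial with the fingers across its bar (tool yaw about 1.995).

```bash
python3 -m pendant '[{"tx":0.386,"ty":-0.520,"rz":-49},{"tx":0.386,"ty":-0.520,"rz":-49},{"tx":0.386,"ty":-0.520,"rz":-49},{"tx":0.386,"ty":-0.520,"rz":-49},{"tx":0.386,"ty":-0.520,"rz":-49},{"tx":0.386,"ty":-0.520,"rz":-49},{"tx":0.386,"ty":-0.520,"rz":-49},{"tx":0.386,"ty":-0.520,"rz":-49},{"tx":0.386,"ty":-0.520,"rz":-49},{"tx":0.386,"ty":-0.520,"rz":-49}]' 0.040
python3 - <<'E'
from h import *
print(status.read_state())
E
```

```text
{'time_s': 0.15, 'joint_pos': array([ 1.21151488e+00,  3.07421848e-01,  1.50735086e+00, -2.42516368e-05,
        1.32839974e+00, -7.34850058e-02]), 'dq': array([ 0.00040046, -0.00294932, -0.00469006,  0.00123402,  0.00073509,
        0.00035102]), 'effort': array([-5.28449364e-04, -4.57974565e+01, -2.52217323e+01, -4.02087344e-04,
        8.47972347e-03, -5.23219876e-05]), 'eef_pos': array([161.94570748, 551.18253111, 230.58927218]), 'ee_rot': array([-3.14001539e+00, -9.25171000e-05,  2.85580198e+00]), 'wrist_force': array([-0.71534328,  0.62472379, -0.77020367]), 'moment': array([0.00481023, 0.0303545 , 0.0155837 ]), 'opening': 85.56818987868643}validation failed for argument at $[0]...
```

```bash
python3 -m pendant '[{"tx":0.386,"ty":-0.520,"tz":0,"rx":0,"ry":0,"rz":-49},{"tx":0.386,"ty":-0.520,"tz":0,"rx":0,"ry":0,"rz":-49},{"tx":0.386,"ty":-0.520,"tz":0,"rx":0,"ry":0,"rz":-49},{"tx":0.386,"ty":-0.520,"tz":0,"rx":0,"ry":0,"rz":-49},{"tx":0.386,"ty":-0.520,"tz":0,"rx":0,"ry":0,"rz":-49},{"tx":0.386,"ty":-0.520,"tz":0,"rx":0,"ry":0,"rz":-49},{"tx":0.386,"ty":-0.520,"tz":0,"rx":0,"ry":0,"rz":-49},{"tx":0.386,"ty":-0.520,"tz":0,"rx":0,"ry":0,"rz":-49},{"tx":0.386,"ty":-0.520,"tz":0,"rx":0,"ry":0,"rz":-49},{"tx":0.386,"ty":-0.520,"tz":0,"rx":0,"ry":0,"rz":-49}]' 0.040
```

```text
time_s: 1.15
eef_pos: [460.8, 148.3, 231.3]
ee_rot: [3.142, -0.0, 2.0]
wrist_force: [1.1, 0.2, -0.2]
opening: 39.8
```

```bash
python3 -m pendant '[{"tx":0.087,"ty":-0.117,"tz":0,"rx":0,"ry":0,"rz":0},{"tx":0.087,"ty":-0.117,"tz":0,"rx":0,"ry":0,"rz":0},{"tx":0.087,"ty":-0.117,"tz":0,"rx":0,"ry":0,"rz":0},{"tx":0.087,"ty":-0.117,"tz":0,"rx":0,"ry":0,"rz":0},{"tx":0.087,"ty":-0.117,"tz":0,"rx":0,"ry":0,"rz":0}]'
python3 - <<'E'
from h import *
import pickle
c=cam("wrist"); pickle.dump(c,open("w1.pkl","wb")); print(c["t"],c["R"],c["f"])
for n,p in [("L",(548,30.7,100)),("Ltop",(548,30.7,136)),("R",(534.7,-141.3,136))]: print(n,np.array(pix(c,p))*1.5625)
cv2.imwrite("pics/w1.png",cv2.resize(c["frame"],(800,600),interpolation=cv2.INTER_CUBIC))
E
```

```text
time_s: 1.65
eef_pos: [547.1, 32.3, 230.6]
ee_rot: [-3.14, -0.001, 1.998]
wrist_force: [0.1, 0.4, 0.3]
opening: 40.3
[515.05159088 103.6888651  373.24655937] [[ 0.91053217 -0.3944189  -0.12395523]
 [ 0.41343526  0.86750228  0.27660637]
 [-0.00156734 -0.30310647  0.95295541]] 272.4471520283546
L [398.88084342 294.02356794]
Ltop [398.8366822  311.24368001]
R [279.21468136 516.92892666]
```

View pics/w1.png

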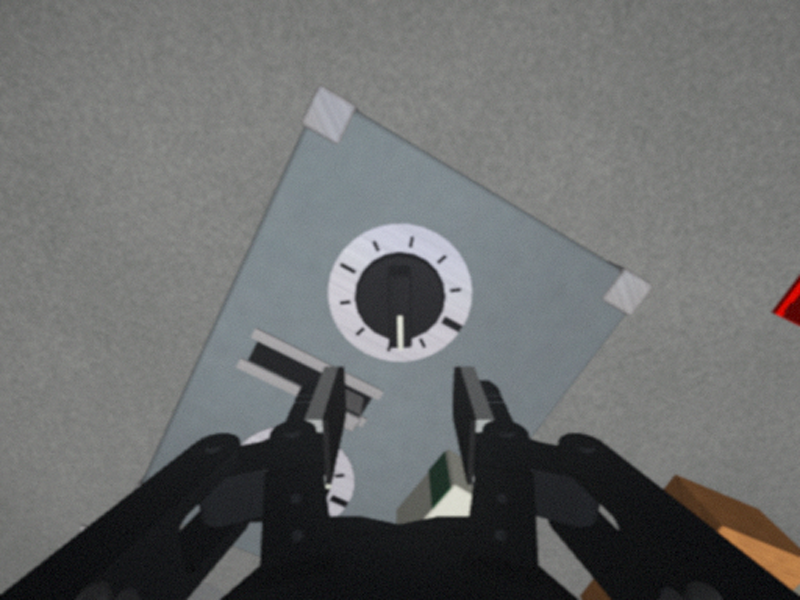

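The disc centre is at (400,292), against a prediction of (399,294), and the bar stands upright in the image. So both position and yaw are good, and I'll descend and grip.

```bash
python3 -m pendant '[{"tx":0.001,"ty":-0.0007,"tz":-0.05,"rx":0,"ry":0,"rz":0},{"tx":0.001,"ty":-0.0007,"tz":-0.09,"rx":0,"ry":0,"rz":0},{"tx":0.001,"ty":-0.0007,"tz":-0.117,"rx":0,"ry":0,"rz":0},{"tx":0.001,"ty":-0.0007,"tz":-0.117,"rx":0,"ry":0,"rz":0},{"tx":0.001,"ty":-0.0007,"tz":-0.117,"rx":0,"ry":0,"rz":0}]'
python3 -m pendant '[{"tx":0,"ty":0,"tz":0,"rx":0,"ry":0,"rz":0},{"tx":0,"ty":0,"tz":0,"rx":0,"ry":0,"rz":0},{"tx":0,"ty":0,"tz":0,"rx":0,"ry":0,"rz":0},{"tx":0,"ty":0,"tz":0,"rx":0,"ry":0,"rz":0},{"tx":0,"ty":0,"tz":0,"rx":0,"ry":0,"rz":0}]' 0.0 20
python3 -c "
from cell import status
for i in range(3):
  s=status.read_state();print(s['wrist_force'],s['moment'],s['opening'])"
```

```text
time_s: 2.2
eef_pos: [547.4, 33.8, 114.6]
ee_rot: [-3.141, -0.001, 2.002]
wrist_force: [0.4, -0.4, 0.3]
opening: 40.1
time_s: 2.7
eef_pos: [547.7, 32.3, 116.4]
ee_rot: [3.141, 0.001, 2.001]
wrist_force: [-4.1, -0.5, 5.1]
opening: 14.0
[-4.0652774  -0.51097601  5.07843582] [-0.17384681  0.67362316  0.06152957] 13.961032937811805
[-4.0652774  -0.51097601  5.07843582] [-0.17384681  0.67362316  0.06152957] 13.961032937811805
[-4.0652774  -0.51097601  5.07843582] [-0.17384681  0.67362316  0.06152957] 13.961032937811805
```

Gripped: the opening is 14.0 mm, which is the bar's thickness. I'll make a guard that only checks the moment, then turn through the stretch where it can't catch yet, watching the free torque.

```bash
cat > g <<'E'
#!/usr/bin/env python3
# guard: no motion; prints moment z, yaw; fails above threshold
import sys; from cell import status
s=status.read_state(); m=s['moment'][2]
print("%.2f %.3f |%.3f| %s"%(s['time_s'],s['ee_rot'][2],m,s['wrist_force'].round(1)))
sys.exit(abs(m)>float(sys.argv[1]))
E
chmod +x g
python3 -m pendant '[{"tx":0,"ty":0,"tz":0,"rx":0,"ry":0,"rz":-1},{"tx":0,"ty":0,"tz":0,"rx":0,"ry":0,"rz":-2}]' >/dev/null && ./g 0.15 &&
python3 -m pendant '[{"tx":0,"ty":0,"tz":0,"rx":0,"ry":0,"rz":-2},{"tx":0,"ty":0,"tz":0,"rx":0,"ry":0,"rz":-4}]' >/dev/null && ./g 0.15 &&
python3 -m pendant '[{"tx":0,"ty":0,"tz":0,"rx":0,"ry":0,"rz":-2},{"tx":0,"ty":0,"tz":0,"rx":0,"ry":0,"rz":-4},{"tx":0,"ty":0,"tz":0,"rx":0,"ry":0,"rz":-6}]' >/dev/null && ./g 0.15 &&
python3 -m pendant '[{"tx":0,"ty":0,"tz":0,"rx":0,"ry":0,"rz":-2},{"tx":0,"ty":0,"tz":0,"rx":0,"ry":0,"rz":-4}]' >/dev/null && ./g 0.15 &&
python3 -m pendant '[{"tx":0,"ty":0,"tz":0,"rx":0,"ry":0,"rz":-2},{"tx":0,"ty":0,"tz":0,"rx":0,"ry":0,"rz":-4}]' >/dev/null && ./g 0.15
```

```text
2.90 1.965 |0.088| [-2.8 -0.8  5.4]False
```

```bash
sed -i 's/sys.exit(\(.*\))$/sys.exit(int(\1))/' g
python3 -m pendant '[{"tx":0,"ty":0,"tz":0,"rx":0,"ry":0,"rz":-2},{"tx":0,"ty":0,"tz":0,"rx":0,"ry":0,"rz":-4}]' >/dev/null && ./g 0.15 &&
python3 -m pendant '[{"tx":0,"ty":0,"tz":0,"rx":0,"ry":0,"rz":-2},{"tx":0,"ty":0,"tz":0,"rx":0,"ry":0,"rz":-4},{"tx":0,"ty":0,"tz":0,"rx":0,"ry":0,"rz":-6}]' >/dev/null && ./g 0.15 &&
python3 -m pendant '[{"tx":0,"ty":0,"tz":0,"rx":0,"ry":0,"rz":-2},{"tx":0,"ty":0,"tz":0,"rx":0,"ry":0,"rz":-4}]' >/dev/null && ./g 0.15 &&
python3 -m pendant '[{"tx":0,"ty":0,"tz":0,"rx":0,"ry":0,"rz":-2},{"tx":0,"ty":0,"tz":0,"rx":0,"ry":0,"rz":-4}]' >/dev/null && ./g 0.15 &&
python3 -m pendant '[{"tx":0,"ty":0,"tz":0,"rx":0,"ry":0,"rz":-1},{"tx":0,"ty":0,"tz":0,"rx":0,"ry":0,"rz":-2}]' >/dev/null && ./g 0.15
```

```text
3.10 1.895 |0.110| [-2.7 -0.6  5.2]
3.40 1.790 |0.145| [-2.1  0.4  3.8]
3.60 1.720 |0.136| [-2.4 -0.6  2.8]
3.80 1.650 |0.084| [-1.4  0.2  2.9]
4.00 1.616 |0.080| [-2.1 -0.1  5.9]
```

The torque is 0.08 when slow and the dial is at about 1.45 rad. From here I'll use 0.4° steps with a check after each.

```bash

python3 -m pendant '[{"tx":0,"ty":0,"tz":0,"rx":0,"ry":0,"rz":-1},{"tx":0,"ty":0,"tz":0,"rx":0,"ry":0,"rz":-2}]' >/dev/null && ./g 0.15 &&
python3 -m pendant '[{"tx":0,"ty":0,"tz":0,"rx":0,"ry":0,"rz":-0.5}]' >/dev/null && ./g 0.15 &&
python3 -m pendant '[{"tx":0,"ty":0,"tz":0,"rx":0,"ry":0,"rz":-0.4}]' >/dev/null && ./g 0.15 &&
python3 -m pendant '[{"tx":0,"ty":0,"tz":0,"rx":0,"ry":0,"rz":-0.4}]' >/dev/null && ./g 0.15 &&
python3 -m pendant '[{"tx":0,"ty":0,"tz":0,"rx":0,"ry":0,"rz":-0.4}]' >/dev/null && ./g 0.15 &&
python3 -m pendant '[{"tx":0,"ty":0,"tz":0,"rx":0,"ry":0,"rz":-0.4}]' >/dev/null && ./g 0.15 &&
python3 -m pendant '[{"tx":0,"ty":0,"tz":0,"rx":0,"ry":0,"rz":-0.4}]' >/dev/null && ./g 0.15 &&
python3 -m pendant '[{"tx":0,"ty":0,"tz":0,"rx":0,"ry":0,"rz":-0.4}]' >/dev/null && ./g 0.15 &&
python3 -m pendant '[{"tx":0,"ty":0,"tz":0,"rx":0,"ry":0,"rz":-0.4}]' >/dev/null && ./g 0.15 &&
python3 -m pendant '[{"tx":0,"ty":0,"tz":0,"rx":0,"ry":0,"rz":-0.4}]' >/dev/null && ./g 0.15 &&
python3 -m pendant '[{"tx":0,"ty":0,"tz":0,"rx":0,"ry":0,"rz":-0.4}]' >/dev/null && ./g 0.15 &&
python3 -m pendant '[{"tx":0,"ty":0,"tz":0,"rx":0,"ry":0,"rz":-0.4}]' >/dev/null && ./g 0.15 &&
python3 -m pendant '[{"tx":0,"ty":0,"tz":0,"rx":0,"ry":0,"rz":-0.4}]' >/dev/null && ./g 0.15 &&
python3 -m pendant '[{"tx":0,"ty":0,"tz":0,"rx":0,"ry":0,"rz":-0.4}]' >/dev/null && ./g 0.15 &&
python3 -m pendant '[{"tx":0,"ty":0,"tz":0,"rx":0,"ry":0,"rz":-0.4}]' >/dev/null && ./g 0.15 &&
python3 -m pendant '[{"tx":0,"ty":0,"tz":0,"rx":0,"ry":0,"rz":-0.4}]' >/dev/null && ./g 0.15 &&
python3 -m pendant '[{"tx":0,"ty":0,"tz":0,"rx":0,"ry":0,"rz":-0.4}]' >/dev/null && ./g 0.15 &&
python3 -m pendant '[{"tx":0,"ty":0,"tz":0,"rx":0,"ry":0,"rz":-0.4}]' >/dev/null && ./g 0.15 &&
python3 -m pendant '[{"tx":0,"ty":0,"tz":0,"rx":0,"ry":0,"rz":-0.4}]' >/dev/null && ./g 0.15 &&
python3 -m pendant '[{"tx":0,"ty":0,"tz":0,"rx":0,"ry":0,"rz":-0.4}]' >/dev/null && ./g 0.15 &&
python3 -m pendant '[{"tx":0,"ty":0,"tz":0,"rx":0,"ry":0,"rz":-0.4}]' >/dev/null && ./g 0.15
```

```text
4.20 1.581 |0.080| [-1.   0.6  6.7]
4.30 1.573 |0.093| [-1.5  1.3  5.8]
4.40 1.566 |0.143| [-1.1  0.8  6. ]
4.50 1.559 |0.157| [-1.4  0.8  6. ]
```

```bash

python3 -m pendant '[{"tx":0,"ty":0,"tz":0,"rx":0,"ry":0,"rz":0}]' >/dev/null; ./g 0.16 && 
python3 -m pendant '[{"tx":0,"ty":0,"tz":0,"rx":0,"ry":0,"rz":-0.3}]' >/dev/null && ./g 0.19 &&
python3 -m pendant '[{"tx":0,"ty":0,"tz":0,"rx":0,"ry":0,"rz":-0.3}]' >/dev/null && ./g 0.19 &&
python3 -m pendant '[{"tx":0,"ty":0,"tz":0,"rx":0,"ry":0,"rz":-0.3}]' >/dev/null && ./g 0.19 &&
python3 -m pendant '[{"tx":0,"ty":0,"tz":0,"rx":0,"ry":0,"rz":-0.3}]' >/dev/null && ./g 0.19 &&
python3 -m pendant '[{"tx":0,"ty":0,"tz":0,"rx":0,"ry":0,"rz":-0.3}]' >/dev/null && ./g 0.19 &&
python3 -m pendant '[{"tx":0,"ty":0,"tz":0,"rx":0,"ry":0,"rz":-0.3}]' >/dev/null && ./g 0.19
```

```text
4.60 1.559 |0.058| [-2.7  0.4  5.5]
4.70 1.554 |0.105| [-1.5 -0.   5.7]
4.80 1.549 |0.109| [-2.1  1.1  6.2]
4.90 1.544 |0.049| [-1.5  0.9  6.3]
5.00 1.538 |0.167| [-2.1  1.   5.3]
5.10 1.533 |0.147| [-1.4  0.4  5.6]
5.20 1.528 |0.100| [-0.4  0.2  5.8]
```

Moment noise is about 0.04 N m. When the guard trips it will now average extra readings, taking camera calls to pass time while the arm holds.

```bash
cat > g <<'E'
#!/usr/bin/env python3
# guard: no motion; above threshold, averages 3 further readings (camera calls pass 0.05 s)
import sys; from cell import status, read_camera
s=status.read_state(); m=s['moment'][2]; t=float(sys.argv[1]); bad=0; L=[]
if abs(m)>t:
    for i in range(3): read_camera("wrist"); L.append(status.read_state()['moment'][2])
    bad=abs(sum(L)/3)>0.14
print("%.2f %.3f |%.3f| %s"%(s['time_s'],s['ee_rot'][2],m,[round(float(x),3) for x in L]))
sys.exit(int(bad))
E
python3 -m pendant '[{"tx":0,"ty":0,"tz":0,"rx":0,"ry":0,"rz":-0.4}]' >/dev/null && ./g 0.15 &&
python3 -m pendant '[{"tx":0,"ty":0,"tz":0,"rx":0,"ry":0,"rz":-0.4}]' >/dev/null && ./g 0.15 &&
python3 -m pendant '[{"tx":0,"ty":0,"tz":0,"rx":0,"ry":0,"rz":-0.4}]' >/dev/null && ./g 0.15 &&
python3 -m pendant '[{"tx":0,"ty":0,"tz":0,"rx":0,"ry":0,"rz":-0.4}]' >/dev/null && ./g 0.15 &&
python3 -m pendant '[{"tx":0,"ty":0,"tz":0,"rx":0,"ry":0,"rz":-0.4}]' >/dev/null && ./g 0.15 &&
python3 -m pendant '[{"tx":0,"ty":0,"tz":0,"rx":0,"ry":0,"rz":-0.4}]' >/dev/null && ./g 0.15 &&
python3 -m pendant '[{"tx":0,"ty":0,"tz":0,"rx":0,"ry":0,"rz":-0.4}]' >/dev/null && ./g 0.15 &&
python3 -m pendant '[{"tx":0,"ty":0,"tz":0,"rx":0,"ry":0,"rz":-0.4}]' >/dev/null && ./g 0.15 &&
python3 -m pendant '[{"tx":0,"ty":0,"tz":0,"rx":0,"ry":0,"rz":-0.4}]' >/dev/null && ./g 0.15 &&
python3 -m pendant '[{"tx":0,"ty":0,"tz":0,"rx":0,"ry":0,"rz":-0.4}]' >/dev/null && ./g 0.15 &&
python3 -m pendant '[{"tx":0,"ty":0,"tz":0,"rx":0,"ry":0,"rz":-0.4}]' >/dev/null && ./g 0.15 &&
python3 -m pendant '[{"tx":0,"ty":0,"tz":0,"rx":0,"ry":0,"rz":-0.4}]' >/dev/null && ./g 0.15 &&
python3 -m pendant '[{"tx":0,"ty":0,"tz":0,"rx":0,"ry":0,"rz":-0.4}]' >/dev/null && ./g 0.15 &&
python3 -m pendant '[{"tx":0,"ty":0,"tz":0,"rx":0,"ry":0,"rz":-0.4}]' >/dev/null && ./g 0.15 &&
python3 -m pendant '[{"tx":0,"ty":0,"tz":0,"rx":0,"ry":0,"rz":-0.4}]' >/dev/null && ./g 0.15 &&
python3 -m pendant '[{"tx":0,"ty":0,"tz":0,"rx":0,"ry":0,"rz":-0.4}]' >/dev/null && ./g 0.15 &&
python3 -m pendant '[{"tx":0,"ty":0,"tz":0,"rx":0,"ry":0,"rz":-0.4}]' >/dev/null && ./g 0.15 &&
python3 -m pendant '[{"tx":0,"ty":0,"tz":0,"rx":0,"ry":0,"rz":-0.4}]' >/dev/null && ./g 0.15 &&
python3 -m pendant '[{"tx":0,"ty":0,"tz":0,"rx":0,"ry":0,"rz":-0.4}]' >/dev/null && ./g 0.15 &&
python3 -m pendant '[{"tx":0,"ty":0,"tz":0,"rx":0,"ry":0,"rz":-0.4}]' >/dev/null && ./g 0.15 &&
python3 -m pendant '[{"tx":0,"ty":0,"tz":0,"rx":0,"ry":0,"rz":-0.4}]' >/dev/null && ./g 0.15 &&
python3 -m pendant '[{"tx":0,"ty":0,"tz":0,"rx":0,"ry":0,"rz":-0.4}]' >/dev/null && ./g 0.15 &&
python3 -m pendant '[{"tx":0,"ty":0,"tz":0,"rx":0,"ry":0,"rz":-0.4}]' >/dev/null && ./g 0.15 &&
python3 -m pendant '[{"tx":0,"ty":0,"tz":0,"rx":0,"ry":0,"rz":-0.4}]' >/dev/null && ./g 0.15
```

```text
5.30 1.521 |0.130| []
5.40 1.514 |0.128| []
5.50 1.507 |0.108| []
5.60 1.500 |0.074| []
5.70 1.493 |0.133| []
5.80 1.486 |0.124| []
5.90 1.479 |0.126| []
6.00 1.472 |0.153| [0.075, 0.054, 0.083]
6.25 1.465 |0.056| []
6.35 1.458 |0.120| []
6.45 1.451 |0.015| []
6.55 1.444 |0.108| []
6.65 1.437 |0.104| []
6.75 1.430 |0.126| []
6.85 1.423 |0.157| [0.086, 0.06, 0.1]
7.10 1.416 |0.111| []
7.20 1.409 |0.122| []
7.30 1.402 |0.099| []
7.40 1.395 |0.084| []
7.50 1.388 |0.100| []
7.60 1.381 |0.106| []
7.70 1.374 |0.128| []
7.80 1.367 |0.133| []
7.90 1.360 |0.068| []
```

```bash

python3 -m pendant '[{"tx":0,"ty":0,"tz":0,"rx":0,"ry":0,"rz":-0.4}]' >/dev/null && ./g 0.15 &&
python3 -m pendant '[{"tx":0,"ty":0,"tz":0,"rx":0,"ry":0,"rz":-0.4}]' >/dev/null && ./g 0.15 &&
python3 -m pendant '[{"tx":0,"ty":0,"tz":0,"rx":0,"ry":0,"rz":-0.4}]' >/dev/null && ./g 0.15 &&
python3 -m pendant '[{"tx":0,"ty":0,"tz":0,"rx":0,"ry":0,"rz":-0.4}]' >/dev/null && ./g 0.15 &&
python3 -m pendant '[{"tx":0,"ty":0,"tz":0,"rx":0,"ry":0,"rz":-0.4}]' >/dev/null && ./g 0.15 &&
python3 -m pendant '[{"tx":0,"ty":0,"tz":0,"rx":0,"ry":0,"rz":-0.4}]' >/dev/null && ./g 0.15 &&
python3 -m pendant '[{"tx":0,"ty":0,"tz":0,"rx":0,"ry":0,"rz":-0.4}]' >/dev/null && ./g 0.15 &&
python3 -m pendant '[{"tx":0,"ty":0,"tz":0,"rx":0,"ry":0,"rz":-0.4}]' >/dev/null && ./g 0.15 &&
python3 -m pendant '[{"tx":0,"ty":0,"tz":0,"rx":0,"ry":0,"rz":-0.4}]' >/dev/null && ./g 0.15 &&
python3 -m pendant '[{"tx":0,"ty":0,"tz":0,"rx":0,"ry":0,"rz":-0.4}]' >/dev/null && ./g 0.15 &&
python3 -m pendant '[{"tx":0,"ty":0,"tz":0,"rx":0,"ry":0,"rz":-0.4}]' >/dev/null && ./g 0.15 &&
python3 -m pendant '[{"tx":0,"ty":0,"tz":0,"rx":0,"ry":0,"rz":-0.4}]' >/dev/null && ./g 0.15 &&
python3 -m pendant '[{"tx":0,"ty":0,"tz":0,"rx":0,"ry":0,"rz":-0.4}]' >/dev/null && ./g 0.15 &&
python3 -m pendant '[{"tx":0,"ty":0,"tz":0,"rx":0,"ry":0,"rz":-0.4}]' >/dev/null && ./g 0.15 &&
python3 -m pendant '[{"tx":0,"ty":0,"tz":0,"rx":0,"ry":0,"rz":-0.4}]' >/dev/null && ./g 0.15 &&
python3 -m pendant '[{"tx":0,"ty":0,"tz":0,"rx":0,"ry":0,"rz":-0.4}]' >/dev/null && ./g 0.15 &&
python3 -m pendant '[{"tx":0,"ty":0,"tz":0,"rx":0,"ry":0,"rz":-0.4}]' >/dev/null && ./g 0.15 &&
python3 -m pendant '[{"tx":0,"ty":0,"tz":0,"rx":0,"ry":0,"rz":-0.4}]' >/dev/null && ./g 0.15 &&
python3 -m pendant '[{"tx":0,"ty":0,"tz":0,"rx":0,"ry":0,"rz":-0.4}]' >/dev/null && ./g 0.15 &&
python3 -m pendant '[{"tx":0,"ty":0,"tz":0,"rx":0,"ry":0,"rz":-0.4}]' >/dev/null && ./g 0.15 &&
python3 -m pendant '[{"tx":0,"ty":0,"tz":0,"rx":0,"ry":0,"rz":-0.4}]' >/dev/null && ./g 0.15 &&
python3 -m pendant '[{"tx":0,"ty":0,"tz":0,"rx":0,"ry":0,"rz":-0.4}]' >/dev/null && ./g 0.15 &&
python3 -m pendant '[{"tx":0,"ty":0,"tz":0,"rx":0,"ry":0,"rz":-0.4}]' >/dev/null && ./g 0.15 &&
python3 -m pendant '[{"tx":0,"ty":0,"tz":0,"rx":0,"ry":0,"rz":-0.4}]' >/dev/null && ./g 0.15 &&
python3 -m pendant '[{"tx":0,"ty":0,"tz":0,"rx":0,"ry":0,"rz":-0.4}]' >/dev/null && ./g 0.15 &&
python3 -m pendant '[{"tx":0,"ty":0,"tz":0,"rx":0,"ry":0,"rz":-0.4}]' >/dev/null && ./g 0.15 &&
python3 -m pendant '[{"tx":0,"ty":0,"tz":0,"rx":0,"ry":0,"rz":-0.4}]' >/dev/null && ./g 0.15 &&
python3 -m pendant '[{"tx":0,"ty":0,"tz":0,"rx":0,"ry":0,"rz":-0.4}]' >/dev/null && ./g 0.15
```

```text
8.00 1.353 |0.116| []
8.10 1.346 |0.141| []
8.20 1.339 |0.103| []
8.30 1.332 |0.104| []
8.40 1.325 |0.134| []
8.50 1.318 |0.144| []
8.60 1.311 |0.054| []
8.70 1.304 |0.133| []
8.80 1.297 |0.133| []
8.90 1.290 |0.132| []
9.00 1.283 |0.160| [0.077, 0.079, 0.039]
9.25 1.277 |0.113| []
9.35 1.269 |0.105| []
9.45 1.262 |0.135| []
9.55 1.255 |0.038| []
9.65 1.248 |0.092| []
9.75 1.242 |0.055| []
9.85 1.234 |0.126| []
9.95 1.227 |0.090| []
10.05 1.220 |0.070| []
10.15 1.213 |0.142| []
10.25 1.206 |0.096| []
10.35 1.200 |0.109| []
10.45 1.193 |0.129| []
10.55 1.186 |0.111| []
10.65 1.179 |0.127| []
10.75 1.172 |0.111| []
10.85 1.165 |0.064| []
```

```bash
python3 -c "
from cell import status
s=status.read_state();print(s['opening'],s['eef_pos'],s['wrist_force'])"
python3 -m pendant '[{"tx":0,"ty":0,"tz":0,"rx":0,"ry":0,"rz":-0.4}]' >/dev/null && ./g 0.15 &&
python3 -m pendant '[{"tx":0,"ty":0,"tz":0,"rx":0,"ry":0,"rz":-0.4}]' >/dev/null && ./g 0.15 &&
python3 -m pendant '[{"tx":0,"ty":0,"tz":0,"rx":0,"ry":0,"rz":-0.4}]' >/dev/null && ./g 0.15 &&
python3 -m pendant '[{"tx":0,"ty":0,"tz":0,"rx":0,"ry":0,"rz":-0.4}]' >/dev/null && ./g 0.15 &&
python3 -m pendant '[{"tx":0,"ty":0,"tz":0,"rx":0,"ry":0,"rz":-0.4}]' >/dev/null && ./g 0.15 &&
python3 -m pendant '[{"tx":0,"ty":0,"tz":0,"rx":0,"ry":0,"rz":-0.4}]' >/dev/null && ./g 0.15 &&
python3 -m pendant '[{"tx":0,"ty":0,"tz":0,"rx":0,"ry":0,"rz":-0.4}]' >/dev/null && ./g 0.15 &&
python3 -m pendant '[{"tx":0,"ty":0,"tz":0,"rx":0,"ry":0,"rz":-0.4}]' >/dev/null && ./g 0.15 &&
python3 -m pendant '[{"tx":0,"ty":0,"tz":0,"rx":0,"ry":0,"rz":-0.4}]' >/dev/null && ./g 0.15 &&
python3 -m pendant '[{"tx":0,"ty":0,"tz":0,"rx":0,"ry":0,"rz":-0.4}]' >/dev/null && ./g 0.15 &&
python3 -m pendant '[{"tx":0,"ty":0,"tz":0,"rx":0,"ry":0,"rz":-0.4}]' >/dev/null && ./g 0.15 &&
python3 -m pendant '[{"tx":0,"ty":0,"tz":0,"rx":0,"ry":0,"rz":-0.4}]' >/dev/null && ./g 0.15 &&
python3 -m pendant '[{"tx":0,"ty":0,"tz":0,"rx":0,"ry":0,"rz":-0.4}]' >/dev/null && ./g 0.15 &&
python3 -m pendant '[{"tx":0,"ty":0,"tz":0,"rx":0,"ry":0,"rz":-0.4}]' >/dev/null && ./g 0.15 &&
python3 -m pendant '[{"tx":0,"ty":0,"tz":0,"rx":0,"ry":0,"rz":-0.4}]' >/dev/null && ./g 0.15 &&
python3 -m pendant '[{"tx":0,"ty":0,"tz":0,"rx":0,"ry":0,"rz":-0.4}]' >/dev/null && ./g 0.15 &&
python3 -m pendant '[{"tx":0,"ty":0,"tz":0,"rx":0,"ry":0,"rz":-0.4}]' >/dev/null && ./g 0.15 &&
python3 -m pendant '[{"tx":0,"ty":0,"tz":0,"rx":0,"ry":0,"rz":-0.4}]' >/dev/null && ./g 0.15 &&
python3 -m pendant '[{"tx":0,"ty":0,"tz":0,"rx":0,"ry":0,"rz":-0.4}]' >/dev/null && ./g 0.15 &&
python3 -m pendant '[{"tx":0,"ty":0,"tz":0,"rx":0,"ry":0,"rz":-0.4}]' >/dev/null && ./g 0.15 &&
python3 -m pendant '[{"tx":0,"ty":0,"tz":0,"rx":0,"ry":0,"rz":-0.4}]' >/dev/null && ./g 0.15 &&
python3 -m pendant '[{"tx":0,"ty":0,"tz":0,"rx":0,"ry":0,"rz":-0.4}]' >/dev/null && ./g 0.15 &&
python3 -m pendant '[{"tx":0,"ty":0,"tz":0,"rx":0,"ry":0,"rz":-0.4}]' >/dev/null && ./g 0.15 &&
python3 -m pendant '[{"tx":0,"ty":0,"tz":0,"rx":0,"ry":0,"rz":-0.4}]' >/dev/null && ./g 0.15 &&
python3 -m pendant '[{"tx":0,"ty":0,"tz":0,"rx":0,"ry":0,"rz":-0.4}]' >/dev/null && ./g 0.15 &&
python3 -m pendant '[{"tx":0,"ty":0,"tz":0,"rx":0,"ry":0,"rz":-0.4}]' >/dev/null && ./g 0.15 &&
python3 -m pendant '[{"tx":0,"ty":0,"tz":0,"rx":0,"ry":0,"rz":-0.4}]' >/dev/null && ./g 0.15 &&
python3 -m pendant '[{"tx":0,"ty":0,"tz":0,"rx":0,"ry":0,"rz":-0.4}]' >/dev/null && ./g 0.15
```

```text
13.225263626221105 [550.31489968  32.33386342 116.45323974] [ 0.80691848 -0.15902461  5.36338705]
10.95 1.158 |0.116| []
11.05 1.151 |0.071| []
11.15 1.144 |0.093| []
11.25 1.137 |0.099| []
11.35 1.130 |0.001| []
11.45 1.123 |0.039| []
11.55 1.116 |0.002| []
11.65 1.109 |0.031| []
11.75 1.102 |-0.016| []
11.85 1.095 |0.022| []
11.95 1.088 |0.055| []
12.05 1.081 |0.024| []
12.15 1.074 |0.090| []
12.25 1.067 |0.049| []
12.35 1.060 |0.073| []
12.45 1.053 |0.051| []
12.55 1.046 |0.074| []
12.65 1.039 |0.057| []
12.75 1.032 |0.075| []
12.85 1.025 |0.055| []
12.95 1.018 |0.093| []
13.05 1.011 |0.086| []
13.15 1.004 |0.181| [0.125, 0.13, 0.12]
13.40 0.997 |0.241| [0.2, 0.145, 0.149]
```

```bash

python3 -m pendant '[{"tx":0,"ty":0,"tz":0,"rx":0,"ry":0,"rz":-0.4}]' && ./g 0.0; python3 -c "
from cell import status
s=status.read_state();print(s['opening'],s['moment'])"
```

```text
time_s: 13.65
eef_pos: [550.8, 32.1, 116.4]
ee_rot: [3.136, -0.003, 0.991]
wrist_force: [2.1, 0.0, 5.5]
opening: 13.6
13.65 0.991 |0.245| [0.252, 0.16, 0.231]
13.409383006490089 [-0.22032875 -0.03269466  0.2312819 ]
```

The torque rose with angle (0.13, 0.165, 0.22) and held at rest, so the left dial is caught at about 2.07 rad. I'll relieve it, release, rise and go above the right dial.

```bash

python3 -m pendant '[{"tx":0,"ty":0,"tz":0,"rx":0,"ry":0,"rz":1},{"tx":0,"ty":0,"tz":0,"rx":0,"ry":0,"rz":2}]' >/dev/null; ./g 0.3
python3 -m pendant '[{"tx":0,"ty":0,"tz":0,"rx":0,"ry":0,"rz":0},{"tx":0,"ty":0,"tz":0,"rx":0,"ry":0,"rz":0},{"tx":0,"ty":0,"tz":0,"rx":0,"ry":0,"rz":0},{"tx":0,"ty":0,"tz":0.04,"rx":0,"ry":0,"rz":0},{"tx":0,"ty":0,"tz":0.08,"rx":0,"ry":0,"rz":0},{"tx":0,"ty":0,"tz":0.114,"rx":0,"ry":0,"rz":0}]' 0.04
python3 -m pendant '[{"tx":-0.013,"ty":-0.172,"tz":0,"rx":0,"ry":0,"rz":-24},{"tx":-0.013,"ty":-0.172,"tz":0,"rx":0,"ry":0,"rz":-24},{"tx":-0.013,"ty":-0.172,"tz":0,"rx":0,"ry":0,"rz":-24},{"tx":-0.013,"ty":-0.172,"tz":0,"rx":0,"ry":0,"rz":-24},{"tx":-0.013,"ty":-0.172,"tz":0,"rx":0,"ry":0,"rz":-24},{"tx":-0.013,"ty":-0.172,"tz":0,"rx":0,"ry":0,"rz":-24}]'
python3 - <<'E'
from h import *
import pickle
c=cam("wrist"); pickle.dump(c,open("w2.pkl","wb"))
for n,p in [("L",(548,31.5,100)),("R",(535,-140,100)),("Rtop",(535,-140,136))]: print(n,np.array(pix(c,p))*1.5625)
cv2.imwrite("pics/w2.png",cv2.resize(c["frame"],(800,600),interpolation=cv2.INTER_CUBIC))
E
```

```text
14.00 1.026 |-0.011| []
time_s: 14.6
eef_pos: [548.1, 32.6, 229.7]
ee_rot: [-3.141, -0.0, 1.025]
wrist_force: [0.9, -0.1, -1.0]
opening: 40.3
time_s: 15.2
eef_pos: [534.7, -139.5, 227.9]
ee_rot: [-3.14, 0.0, 0.604]
wrist_force: [1.3, -0.1, 1.1]
opening: 40.0
L [171.83117304 114.14961881]
R [400.56503575 291.93194629]
Rtop [400.73553592 309.19125891]
```

View pics/w2.png

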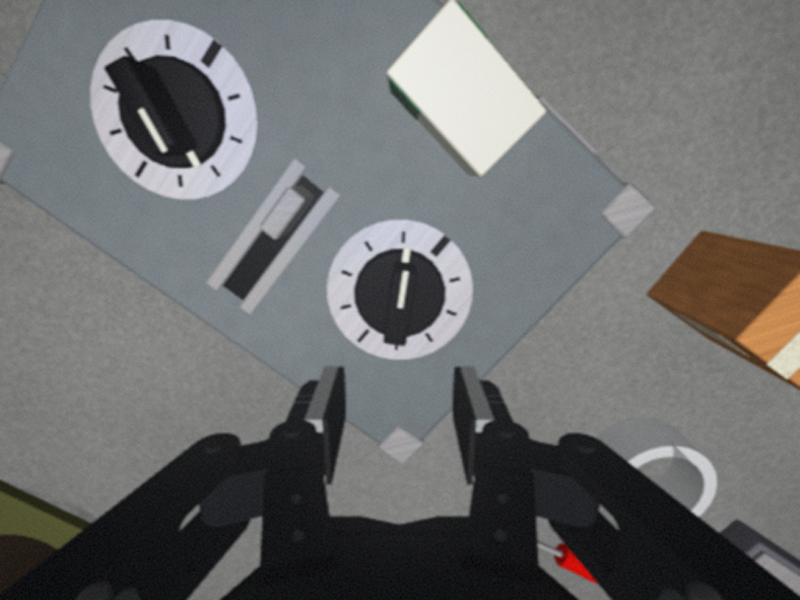

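The right disc centre is at (400,290), as predicted. Its white line runs (400,306) to (405,272), about 7° off the image vertical. The left pointer stands between marks 3 and 4, which fits 2.07 rad. I'll compute the bar heading.

```bash
python3 - <<'E'
from h import *
import pickle
c=pickle.load(open("w2.pkl","rb")); k=1.5625
r=lambda u,v,z: ray(c,u/k,v/k,z)[:2]
h=lambda a,b: np.arctan2(*(b-a)[::-1])
f=c["frame"][150:235,200:310]; cv2.imwrite("pics/w2c.png",cv2.resize(f,(770,595),interpolation=cv2.INTER_CUBIC))
print("bar",h(r(400.5,306,136),r(405.5,272,136)),"mark0",h(r(400,290,100),r(443,245,100)),"m5-0",h(r(363,336,100),r(443,245,100)),"ctr",r(400,290,100))
print("L bar",h(r(143,110,136),r(163,151,136)),"m0", h(r(140,170,100),r(212,52,100)))
E
```

```text
bar 0.46606684739622417 mark0 -0.13907993985833694 m5-0 -0.09626507238958576 ctr [ 535.87986744 -138.93794532]
L bar -2.2016560712065933 m0 -0.08655667843887369
```

View pics/w2c.png

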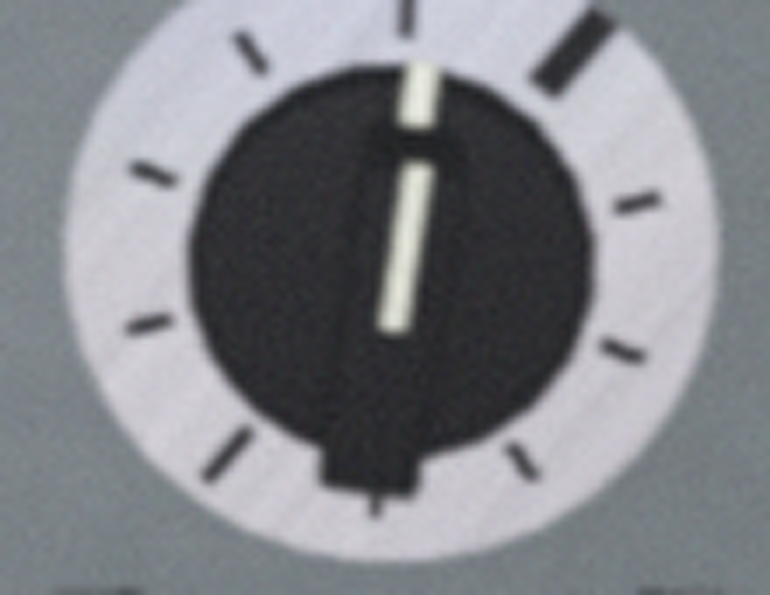

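Bar heading is 0.455, so the right dial reads about 5.74 rad. It can catch between 57° and 96° counter-clockwise from here. I'll align, descend and grip, then turn 50° freely.

```bash

python3 -m pendant '[{"tx":0.001,"ty":0.0003,"tz":-0.04,"rx":0,"ry":0,"rz":-8.5},{"tx":0.001,"ty":0.0003,"tz":-0.08,"rx":0,"ry":0,"rz":-8.5},{"tx":0.001,"ty":0.0003,"tz":-0.114,"rx":0,"ry":0,"rz":-8.5},{"tx":0.001,"ty":0.0003,"tz":-0.114,"rx":0,"ry":0,"rz":-8.5}]'
python3 -m pendant '[{"tx":0,"ty":0,"tz":0,"rx":0,"ry":0,"rz":0},{"tx":0,"ty":0,"tz":0,"rx":0,"ry":0,"rz":0},{"tx":0,"ty":0,"tz":0,"rx":0,"ry":0,"rz":0},{"tx":0,"ty":0,"tz":0,"rx":0,"ry":0,"rz":0}]' 0.0 20 && ./g 0.3 &&
python3 -m pendant '[{"tx":0,"ty":0,"tz":0,"rx":0,"ry":0,"rz":1},{"tx":0,"ty":0,"tz":0,"rx":0,"ry":0,"rz":3},{"tx":0,"ty":0,"tz":0,"rx":0,"ry":0,"rz":5}]' >/dev/null && ./g 0.17 &&
python3 -m pendant '[{"tx":0,"ty":0,"tz":0,"rx":0,"ry":0,"rz":2},{"tx":0,"ty":0,"tz":0,"rx":0,"ry":0,"rz":4},{"tx":0,"ty":0,"tz":0,"rx":0,"ry":0,"rz":6},{"tx":0,"ty":0,"tz":0,"rx":0,"ry":0,"rz":8},{"tx":0,"ty":0,"tz":0,"rx":0,"ry":0,"rz":10}]' >/dev/null && ./g 0.17 &&
python3 -m pendant '[{"tx":0,"ty":0,"tz":0,"rx":0,"ry":0,"rz":2},{"tx":0,"ty":0,"tz":0,"rx":0,"ry":0,"rz":4},{"tx":0,"ty":0,"tz":0,"rx":0,"ry":0,"rz":6},{"tx":0,"ty":0,"tz":0,"rx":0,"ry":0,"rz":8},{"tx":0,"ty":0,"tz":0,"rx":0,"ry":0,"rz":10}]' >/dev/null && ./g 0.17 &&
python3 -m pendant '[{"tx":0,"ty":0,"tz":0,"rx":0,"ry":0,"rz":2},{"tx":0,"ty":0,"tz":0,"rx":0,"ry":0,"rz":4},{"tx":0,"ty":0,"tz":0,"rx":0,"ry":0,"rz":6},{"tx":0,"ty":0,"tz":0,"rx":0,"ry":0,"rz":8},{"tx":0,"ty":0,"tz":0,"rx":0,"ry":0,"rz":10}]' >/dev/null && ./g 0.17 &&
python3 -m pendant '[{"tx":0,"ty":0,"tz":0,"rx":0,"ry":0,"rz":2},{"tx":0,"ty":0,"tz":0,"rx":0,"ry":0,"rz":4},{"tx":0,"ty":0,"tz":0,"rx":0,"ry":0,"rz":6},{"tx":0,"ty":0,"tz":0,"rx":0,"ry":0,"rz":8},{"tx":0,"ty":0,"tz":0,"rx":0,"ry":0,"rz":10}]' && ./g 0.17
```

```text
time_s: 15.65
eef_pos: [532.2, -136.1, 110.0]
ee_rot: [-3.134, 0.007, 0.46]
wrist_force: [-0.5, -0.3, 0.1]
opening: 40.0
time_s: 16.05
eef_pos: [537.6, -138.7, 116.1]
ee_rot: [3.14, -0.003, 0.458]
wrist_force: [1.4, 4.8, 3.4]
opening: 13.3
16.05 0.458 |0.028| []
16.35 0.546 |-0.175| [-0.05, 0.013, 0.007]
17.00 0.721 |-0.130| []
17.50 0.895 |-0.173| [-0.03, -0.071, 0.005]
18.15 1.069 |-0.110| []
time_s: 18.65
eef_pos: [535.7, -137.0, 116.1]
ee_rot: [-3.141, -0.003, 1.244]
wrist_force: [-3.1, 9.6, 9.4]
opening: 13.3
18.65 1.244 |-0.113| []
```

```bash

python3 -m pendant '[{"tx":0,"ty":0.001,"tz":0.0005,"rx":0,"ry":0,"rz":0},{"tx":0,"ty":0.001,"tz":0.0005,"rx":0,"ry":0,"rz":0}]' && ./g 0.17 &&
python3 -m pendant '[{"tx":0,"ty":0,"tz":0,"rx":0,"ry":0,"rz":1},{"tx":0,"ty":0,"tz":0,"rx":0,"ry":0,"rz":2},{"tx":0,"ty":0,"tz":0,"rx":0,"ry":0,"rz":3},{"tx":0,"ty":0,"tz":0,"rx":0,"ry":0,"rz":4},{"tx":0,"ty":0,"tz":0,"rx":0,"ry":0,"rz":5}]' && ./g 0.17 &&
python3 -m pendant '[{"tx":0,"ty":0,"tz":0,"rx":0,"ry":0,"rz":0.4}]' >/dev/null && ./g 0.15 &&
python3 -m pendant '[{"tx":0,"ty":0,"tz":0,"rx":0,"ry":0,"rz":0.4}]' >/dev/null && ./g 0.15 &&
python3 -m pendant '[{"tx":0,"ty":0,"tz":0,"rx":0,"ry":0,"rz":0.4}]' >/dev/null && ./g 0.15 &&
python3 -m pendant '[{"tx":0,"ty":0,"tz":0,"rx":0,"ry":0,"rz":0.4}]' >/dev/null && ./g 0.15 &&
python3 -m pendant '[{"tx":0,"ty":0,"tz":0,"rx":0,"ry":0,"rz":0.4}]' >/dev/null && ./g 0.15 &&
python3 -m pendant '[{"tx":0,"ty":0,"tz":0,"rx":0,"ry":0,"rz":0.4}]' >/dev/null && ./g 0.15 &&
python3 -m pendant '[{"tx":0,"ty":0,"tz":0,"rx":0,"ry":0,"rz":0.4}]' >/dev/null && ./g 0.15 &&
python3 -m pendant '[{"tx":0,"ty":0,"tz":0,"rx":0,"ry":0,"rz":0.4}]' >/dev/null && ./g 0.15 &&
python3 -m pendant '[{"tx":0,"ty":0,"tz":0,"rx":0,"ry":0,"rz":0.4}]' >/dev/null && ./g 0.15 &&
python3 -m pendant '[{"tx":0,"ty":0,"tz":0,"rx":0,"ry":0,"rz":0.4}]' >/dev/null && ./g 0.15 &&
python3 -m pendant '[{"tx":0,"ty":0,"tz":0,"rx":0,"ry":0,"rz":0.4}]' >/dev/null && ./g 0.15 &&
python3 -m pendant '[{"tx":0,"ty":0,"tz":0,"rx":0,"ry":0,"rz":0.4}]' >/dev/null && ./g 0.15 &&
python3 -m pendant '[{"tx":0,"ty":0,"tz":0,"rx":0,"ry":0,"rz":0.4}]' >/dev/null && ./g 0.15 &&
python3 -m pendant '[{"tx":0,"ty":0,"tz":0,"rx":0,"ry":0,"rz":0.4}]' >/dev/null && ./g 0.15 &&
python3 -m pendant '[{"tx":0,"ty":0,"tz":0,"rx":0,"ry":0,"rz":0.4}]' >/dev/null && ./g 0.15 &&
python3 -m pendant '[{"tx":0,"ty":0,"tz":0,"rx":0,"ry":0,"rz":0.4}]' >/dev/null && ./g 0.15 &&
python3 -m pendant '[{"tx":0,"ty":0,"tz":0,"rx":0,"ry":0,"rz":0.4}]' >/dev/null && ./g 0.15 &&
python3 -m pendant '[{"tx":0,"ty":0,"tz":0,"rx":0,"ry":0,"rz":0.4}]' >/dev/null && ./g 0.15 &&
python3 -m pendant '[{"tx":0,"ty":0,"tz":0,"rx":0,"ry":0,"rz":0.4}]' && ./g 0.15
```

```text
time_s: 18.85
eef_pos: [535.7, -136.9, 116.1]
ee_rot: [-3.141, -0.002, 1.243]
wrist_force: [-2.5, 6.5, 6.8]
opening: 13.5
18.85 1.243 |-0.032| []
time_s: 19.35
eef_pos: [535.5, -136.9, 116.1]
ee_rot: [-3.141, -0.002, 1.331]
wrist_force: [-2.2, 7.6, 6.9]
opening: 13.2
19.35 1.331 |-0.103| []
19.45 1.338 |-0.156| [-0.086, -0.048, -0.073]
19.70 1.344 |-0.131| []
19.80 1.351 |-0.109| []
19.90 1.358 |-0.112| []
20.00 1.365 |-0.081| []
20.10 1.372 |-0.115| []
20.20 1.379 |-0.122| []
20.30 1.386 |-0.145| []
20.40 1.393 |-0.119| []
20.50 1.400 |-0.125| []
20.60 1.407 |-0.149| []
20.70 1.414 |-0.139| []
20.80 1.421 |-0.104| []
20.90 1.428 |-0.140| []
21.00 1.435 |-0.149| []
21.10 1.442 |-0.179| [-0.051, -0.054, -0.096]
21.35 1.449 |-0.072| []
21.45 1.456 |-0.063| []
time_s: 21.55
eef_pos: [535.0, -136.8, 116.1]
ee_rot: [-3.14, -0.002, 1.463]
wrist_force: [-2.8, 6.9, 8.9]
opening: 12.9
21.55 1.463 |-0.119| []
```

```bash

python3 -m pendant '[{"tx":0,"ty":0.001,"tz":0.0005,"rx":0,"ry":0,"rz":0.4}]' >/dev/null && ./g 0.16 &&
python3 -m pendant '[{"tx":0,"ty":0,"tz":0,"rx":0,"ry":0,"rz":0.4}]' >/dev/null && ./g 0.16 &&
python3 -m pendant '[{"tx":0,"ty":0,"tz":0,"rx":0,"ry":0,"rz":0.4}]' >/dev/null && ./g 0.16 &&
python3 -m pendant '[{"tx":0,"ty":0,"tz":0,"rx":0,"ry":0,"rz":0.4}]' >/dev/null && ./g 0.16 &&
python3 -m pendant '[{"tx":0,"ty":0,"tz":0,"rx":0,"ry":0,"rz":0.4}]' >/dev/null && ./g 0.16 &&
python3 -m pendant '[{"tx":0,"ty":0,"tz":0,"rx":0,"ry":0,"rz":0.4}]' >/dev/null && ./g 0.16 &&
python3 -m pendant '[{"tx":0,"ty":0,"tz":0,"rx":0,"ry":0,"rz":0.4}]' >/dev/null && ./g 0.16 &&
python3 -m pendant '[{"tx":0,"ty":0,"tz":0,"rx":0,"ry":0,"rz":0.4}]' >/dev/null && ./g 0.16 &&
python3 -m pendant '[{"tx":0,"ty":0,"tz":0,"rx":0,"ry":0,"rz":0.4}]' >/dev/null && ./g 0.16 &&
python3 -m pendant '[{"tx":0,"ty":0,"tz":0,"rx":0,"ry":0,"rz":0.4}]' >/dev/null && ./g 0.16 &&
python3 -m pendant '[{"tx":0,"ty":0,"tz":0,"rx":0,"ry":0,"rz":0.4}]' >/dev/null && ./g 0.16 &&
python3 -m pendant '[{"tx":0,"ty":0,"tz":0,"rx":0,"ry":0,"rz":0.4}]' >/dev/null && ./g 0.16 &&
python3 -m pendant '[{"tx":0,"ty":0,"tz":0,"rx":0,"ry":0,"rz":0.4}]' >/dev/null && ./g 0.16 &&
python3 -m pendant '[{"tx":0,"ty":0,"tz":0,"rx":0,"ry":0,"rz":0.4}]' >/dev/null && ./g 0.16 &&
python3 -m pendant '[{"tx":0,"ty":0,"tz":0,"rx":0,"ry":0,"rz":0.4}]' >/dev/null && ./g 0.16 &&
python3 -m pendant '[{"tx":0,"ty":0,"tz":0,"rx":0,"ry":0,"rz":0.4}]' >/dev/null && ./g 0.16 &&
python3 -m pendant '[{"tx":0,"ty":0,"tz":0,"rx":0,"ry":0,"rz":0.4}]' >/dev/null && ./g 0.16 &&
python3 -m pendant '[{"tx":0,"ty":0,"tz":0,"rx":0,"ry":0,"rz":0.4}]' >/dev/null && ./g 0.16 &&
python3 -m pendant '[{"tx":0,"ty":0,"tz":0,"rx":0,"ry":0,"rz":0.4}]' >/dev/null && ./g 0.16 &&
python3 -m pendant '[{"tx":0,"ty":0,"tz":0,"rx":0,"ry":0,"rz":0.4}]' >/dev/null && ./g 0.16 &&
python3 -m pendant '[{"tx":0,"ty":0,"tz":0,"rx":0,"ry":0,"rz":0.4}]' >/dev/null && ./g 0.16 &&
python3 -m pendant '[{"tx":0,"ty":0,"tz":0,"rx":0,"ry":0,"rz":0.4}]' >/dev/null && ./g 0.16 &&
python3 -m pendant '[{"tx":0,"ty":0,"tz":0,"rx":0,"ry":0,"rz":0.4}]' >/dev/null && ./g 0.16 &&
python3 -m pendant '[{"tx":0,"ty":0,"tz":0,"rx":0,"ry":0,"rz":0.4}]' >/dev/null && ./g 0.16 &&
python3 -m pendant '[{"tx":0,"ty":0,"tz":0,"rx":0,"ry":0,"rz":0.4}]' >/dev/null && ./g 0.16 &&
python3 -m pendant '[{"tx":0,"ty":0,"tz":0,"rx":0,"ry":0,"rz":0.4}]' >/dev/null && ./g 0.16 &&
python3 -m pendant '[{"tx":0,"ty":0,"tz":0,"rx":0,"ry":0,"rz":0.4}]' >/dev/null && ./g 0.16 &&
python3 -m pendant '[{"tx":0,"ty":0,"tz":0,"rx":0,"ry":0,"rz":0.4}]' >/dev/null && ./g 0.16 &&
python3 -m pendant '[{"tx":0,"ty":0,"tz":0,"rx":0,"ry":0,"rz":0.4}]' >/dev/null && ./g 0.16 &&
python3 -m pendant '[{"tx":0,"ty":0,"tz":0,"rx":0,"ry":0,"rz":0.4}]' && ./g 0.16
```

```text
21.65 1.471 |-0.124| []
21.75 1.477 |-0.083| []
21.85 1.484 |-0.165| [-0.092, -0.063, -0.087]
22.10 1.491 |-0.121| []
22.20 1.498 |-0.102| []
22.30 1.505 |-0.132| []
22.40 1.512 |-0.153| []
22.50 1.519 |-0.082| []
22.60 1.526 |-0.161| [-0.169, -0.08, -0.107]
22.85 1.533 |-0.059| []
22.95 1.540 |-0.167| [-0.188, -0.098, -0.152]
```

```bash
python3 -m pendant '[{"tx":0,"ty":0,"tz":0,"rx":0,"ry":0,"rz":0.2}]' && ./g 0.0;  ./g 0.0
```

```text
time_s: 23.2
eef_pos: [534.7, -136.7, 116.0]
ee_rot: [-3.14, -0.001, 1.543]
wrist_force: [-4.8, 4.0, 7.8]
opening: 13.6
23.20 1.543 |-0.107| [-0.097, -0.078, -0.079]
23.35 1.543 |-0.079| [-0.073, -0.05, -0.003]
```

Not caught: the torque relaxes at rest. I'll go on.

```bash

python3 -m pendant '[{"tx":-0.001,"ty":0,"tz":0.0005,"rx":0,"ry":0,"rz":0.4}]' >/dev/null && ./g 0.16 &&
python3 -m pendant '[{"tx":0,"ty":0,"tz":0,"rx":0,"ry":0,"rz":0.4}]' >/dev/null && ./g 0.16 &&
python3 -m pendant '[{"tx":0,"ty":0,"tz":0,"rx":0,"ry":0,"rz":0.4}]' >/dev/null && ./g 0.16 &&
python3 -m pendant '[{"tx":0,"ty":0,"tz":0,"rx":0,"ry":0,"rz":0.4}]' >/dev/null && ./g 0.16 &&
python3 -m pendant '[{"tx":0,"ty":0,"tz":0,"rx":0,"ry":0,"rz":0.4}]' >/dev/null && ./g 0.16 &&
python3 -m pendant '[{"tx":0,"ty":0,"tz":0,"rx":0,"ry":0,"rz":0.4}]' >/dev/null && ./g 0.16 &&
python3 -m pendant '[{"tx":0,"ty":0,"tz":0,"rx":0,"ry":0,"rz":0.4}]' >/dev/null && ./g 0.16 &&
python3 -m pendant '[{"tx":0,"ty":0,"tz":0,"rx":0,"ry":0,"rz":0.4}]' >/dev/null && ./g 0.16 &&
python3 -m pendant '[{"tx":0,"ty":0,"tz":0,"rx":0,"ry":0,"rz":0.4}]' >/dev/null && ./g 0.16 &&
python3 -m pendant '[{"tx":0,"ty":0,"tz":0,"rx":0,"ry":0,"rz":0.4}]' >/dev/null && ./g 0.16 &&
python3 -m pendant '[{"tx":0,"ty":0,"tz":0,"rx":0,"ry":0,"rz":0.4}]' >/dev/null && ./g 0.16 &&
python3 -m pendant '[{"tx":0,"ty":0,"tz":0,"rx":0,"ry":0,"rz":0.4}]' >/dev/null && ./g 0.16 &&
python3 -m pendant '[{"tx":0,"ty":0,"tz":0,"rx":0,"ry":0,"rz":0.4}]' >/dev/null && ./g 0.16 &&
python3 -m pendant '[{"tx":0,"ty":0,"tz":0,"rx":0,"ry":0,"rz":0.4}]' >/dev/null && ./g 0.16 &&
python3 -m pendant '[{"tx":0,"ty":0,"tz":0,"rx":0,"ry":0,"rz":0.4}]' >/dev/null && ./g 0.16 &&
python3 -m pendant '[{"tx":0,"ty":0,"tz":0,"rx":0,"ry":0,"rz":0.4}]' >/dev/null && ./g 0.16 &&
python3 -m pendant '[{"tx":0,"ty":0,"tz":0,"rx":0,"ry":0,"rz":0.4}]' >/dev/null && ./g 0.16 &&
python3 -m pendant '[{"tx":0,"ty":0,"tz":0,"rx":0,"ry":0,"rz":0.4}]' >/dev/null && ./g 0.16 &&
python3 -m pendant '[{"tx":0,"ty":0,"tz":0,"rx":0,"ry":0,"rz":0.4}]' >/dev/null && ./g 0.16 &&
python3 -m pendant '[{"tx":0,"ty":0,"tz":0,"rx":0,"ry":0,"rz":0.4}]' >/dev/null && ./g 0.16 &&
python3 -m pendant '[{"tx":0,"ty":0,"tz":0,"rx":0,"ry":0,"rz":0.4}]' >/dev/null && ./g 0.16 &&
python3 -m pendant '[{"tx":0,"ty":0,"tz":0,"rx":0,"ry":0,"rz":0.4}]' >/dev/null && ./g 0.16 &&
python3 -m pendant '[{"tx":0,"ty":0,"tz":0,"rx":0,"ry":0,"rz":0.4}]' >/dev/null && ./g 0.16 &&
python3 -m pendant '[{"tx":0,"ty":0,"tz":0,"rx":0,"ry":0,"rz":0.4}]' >/dev/null && ./g 0.16 &&
python3 -m pendant '[{"tx":0,"ty":0,"tz":0,"rx":0,"ry":0,"rz":0.4}]' >/dev/null && ./g 0.16 &&
python3 -m pendant '[{"tx":0,"ty":0,"tz":0,"rx":0,"ry":0,"rz":0.4}]' >/dev/null && ./g 0.16 &&
python3 -m pendant '[{"tx":0,"ty":0,"tz":0,"rx":0,"ry":0,"rz":0.4}]' >/dev/null && ./g 0.16 &&
python3 -m pendant '[{"tx":0,"ty":0,"tz":0,"rx":0,"ry":0,"rz":0.4}]' >/dev/null && ./g 0.16 &&
python3 -m pendant '[{"tx":0,"ty":0,"tz":0,"rx":0,"ry":0,"rz":0.4}]' >/dev/null && ./g 0.16 &&
python3 -m pendant '[{"tx":0,"ty":0,"tz":0,"rx":0,"ry":0,"rz":0.4}]' && ./g 0.16
```

```text
23.60 1.550 |-0.086| []
23.70 1.558 |-0.123| []
23.80 1.565 |-0.157| []
23.90 1.572 |-0.126| []
24.00 1.579 |-0.146| []
24.10 1.586 |-0.116| []
24.20 1.593 |-0.129| []
24.30 1.600 |-0.124| []
24.40 1.607 |-0.099| []
24.50 1.614 |-0.156| []
24.60 1.621 |-0.160| [-0.16, -0.093, -0.069]
24.85 1.627 |-0.168| [-0.035, -0.047, -0.092]
25.10 1.634 |-0.138| []
25.20 1.641 |-0.142| []
25.30 1.648 |-0.132| []
25.40 1.655 |-0.167| [-0.115, -0.082, -0.068]
25.65 1.662 |-0.123| []
25.75 1.669 |-0.075| []
25.85 1.676 |-0.117| []
25.95 1.683 |-0.149| []
26.05 1.690 |-0.145| []
26.15 1.697 |-0.052| []
26.25 1.704 |-0.078| []
26.35 1.711 |-0.062| []
26.45 1.718 |-0.142| []
26.55 1.725 |-0.120| []
26.65 1.732 |-0.145| []
26.75 1.739 |-0.118| []
26.85 1.746 |-0.104| []
time_s: 26.95
eef_pos: [534.0, -136.8, 116.1]
ee_rot: [-3.14, -0.001, 1.753]
wrist_force: [-4.0, 5.0, 5.4]
opening: 13.3
26.95 1.753 |-0.131| []
```

```bash

python3 -m pendant '[{"tx":-0.001,"ty":0.001,"tz":0,"rx":0,"ry":0,"rz":0.4}]' >/dev/null && ./g 0.17 &&
python3 -m pendant '[{"tx":0,"ty":0,"tz":0,"rx":0,"ry":0,"rz":0.4}]' >/dev/null && ./g 0.17 &&
python3 -m pendant '[{"tx":0,"ty":0,"tz":0,"rx":0,"ry":0,"rz":0.4}]' >/dev/null && ./g 0.17 &&
python3 -m pendant '[{"tx":0,"ty":0,"tz":0,"rx":0,"ry":0,"rz":0.4}]' >/dev/null && ./g 0.17 &&
python3 -m pendant '[{"tx":0,"ty":0,"tz":0,"rx":0,"ry":0,"rz":0.4}]' >/dev/null && ./g 0.17 &&
python3 -m pendant '[{"tx":0,"ty":0,"tz":0,"rx":0,"ry":0,"rz":0.4}]' >/dev/null && ./g 0.17 &&
python3 -m pendant '[{"tx":0,"ty":0,"tz":0,"rx":0,"ry":0,"rz":0.4}]' >/dev/null && ./g 0.17 &&
python3 -m pendant '[{"tx":0,"ty":0,"tz":0,"rx":0,"ry":0,"rz":0.4}]' >/dev/null && ./g 0.17 &&
python3 -m pendant '[{"tx":0,"ty":0,"tz":0,"rx":0,"ry":0,"rz":0.4}]' >/dev/null && ./g 0.17 &&
python3 -m pendant '[{"tx":0,"ty":0,"tz":0,"rx":0,"ry":0,"rz":0.4}]' >/dev/null && ./g 0.17 &&
python3 -m pendant '[{"tx":0,"ty":0,"tz":0,"rx":0,"ry":0,"rz":0.4}]' >/dev/null && ./g 0.17 &&
python3 -m pendant '[{"tx":0,"ty":0,"tz":0,"rx":0,"ry":0,"rz":0.4}]' >/dev/null && ./g 0.17 &&
python3 -m pendant '[{"tx":0,"ty":0,"tz":0,"rx":0,"ry":0,"rz":0.4}]' >/dev/null && ./g 0.17 &&
python3 -m pendant '[{"tx":0,"ty":0,"tz":0,"rx":0,"ry":0,"rz":0.4}]' >/dev/null && ./g 0.17 &&
python3 -m pendant '[{"tx":0,"ty":0,"tz":0,"rx":0,"ry":0,"rz":0.4}]' >/dev/null && ./g 0.17 &&
python3 -m pendant '[{"tx":0,"ty":0,"tz":0,"rx":0,"ry":0,"rz":0.4}]' >/dev/null && ./g 0.17 &&
python3 -m pendant '[{"tx":0,"ty":0,"tz":0,"rx":0,"ry":0,"rz":0.4}]' >/dev/null && ./g 0.17 &&
python3 -m pendant '[{"tx":0,"ty":0,"tz":0,"rx":0,"ry":0,"rz":0.4}]' >/dev/null && ./g 0.17 &&
python3 -m pendant '[{"tx":0,"ty":0,"tz":0,"rx":0,"ry":0,"rz":0.4}]' >/dev/null && ./g 0.17 &&
python3 -m pendant '[{"tx":0,"ty":0,"tz":0,"rx":0,"ry":0,"rz":0.4}]' >/dev/null && ./g 0.17 &&
python3 -m pendant '[{"tx":0,"ty":0,"tz":0,"rx":0,"ry":0,"rz":0.4}]' >/dev/null && ./g 0.17 &&
python3 -m pendant '[{"tx":0,"ty":0,"tz":0,"rx":0,"ry":0,"rz":0.4}]' >/dev/null && ./g 0.17 &&
python3 -m pendant '[{"tx":0,"ty":0,"tz":0,"rx":0,"ry":0,"rz":0.4}]' >/dev/null && ./g 0.17 &&
python3 -m pendant '[{"tx":0,"ty":0,"tz":0,"rx":0,"ry":0,"rz":0.4}]' >/dev/null && ./g 0.17 &&
python3 -m pendant '[{"tx":0,"ty":0,"tz":0,"rx":0,"ry":0,"rz":0.4}]' >/dev/null && ./g 0.17 &&
python3 -m pendant '[{"tx":0,"ty":0,"tz":0,"rx":0,"ry":0,"rz":0.4}]' >/dev/null && ./g 0.17 &&
python3 -m pendant '[{"tx":0,"ty":0,"tz":0,"rx":0,"ry":0,"rz":0.4}]' >/dev/null && ./g 0.17 &&
python3 -m pendant '[{"tx":0,"ty":0,"tz":0,"rx":0,"ry":0,"rz":0.4}]' >/dev/null && ./g 0.17 &&
python3 -m pendant '[{"tx":0,"ty":0,"tz":0,"rx":0,"ry":0,"rz":0.4}]' >/dev/null && ./g 0.17 &&
python3 -m pendant '[{"tx":0,"ty":0,"tz":0,"rx":0,"ry":0,"rz":0.4}]' && ./g 0.17
```

```text
27.05 1.761 |-0.073| []
27.15 1.767 |-0.131| []
27.25 1.774 |-0.104| []
27.35 1.781 |-0.109| []
27.45 1.788 |-0.118| []
27.55 1.795 |-0.056| []
27.65 1.802 |-0.049| []
27.75 1.809 |-0.091| []
27.85 1.816 |-0.104| []
27.95 1.823 |-0.072| []
28.05 1.830 |-0.074| []
28.15 1.837 |-0.154| []
28.25 1.844 |-0.066| []
28.35 1.851 |-0.037| []
28.45 1.858 |-0.104| []
28.55 1.865 |-0.094| []
28.65 1.872 |-0.153| []
28.75 1.879 |-0.065| []
28.85 1.886 |-0.124| []
28.95 1.893 |-0.038| []
29.05 1.900 |-0.067| []
29.15 1.907 |-0.077| []
29.25 1.914 |-0.048| []
29.35 1.921 |-0.098| []
29.45 1.928 |-0.129| []
29.55 1.935 |-0.083| []
29.65 1.942 |-0.032| []
29.75 1.949 |-0.080| []
29.85 1.956 |-0.066| []
time_s: 29.95
eef_pos: [533.4, -136.9, 116.1]
ee_rot: [-3.14, 0.0, 1.963]
wrist_force: [-5.3, -0.6, 6.4]
opening: 13.2
29.95 1.963 |-0.070| []
```

```bash

python3 -m pendant '[{"tx":-0.001,"ty":0,"tz":0,"rx":0,"ry":0,"rz":0.4}]' >/dev/null && ./g 0.16 &&
python3 -m pendant '[{"tx":0,"ty":0,"tz":0,"rx":0,"ry":0,"rz":0.4}]' >/dev/null && ./g 0.16 &&
python3 -m pendant '[{"tx":0,"ty":0,"tz":0,"rx":0,"ry":0,"rz":0.4}]' >/dev/null && ./g 0.16 &&
python3 -m pendant '[{"tx":0,"ty":0,"tz":0,"rx":0,"ry":0,"rz":0.4}]' >/dev/null && ./g 0.16 &&
python3 -m pendant '[{"tx":0,"ty":0,"tz":0,"rx":0,"ry":0,"rz":0.4}]' >/dev/null && ./g 0.16 &&
python3 -m pendant '[{"tx":0,"ty":0,"tz":0,"rx":0,"ry":0,"rz":0.4}]' >/dev/null && ./g 0.16 &&
python3 -m pendant '[{"tx":0,"ty":0,"tz":0,"rx":0,"ry":0,"rz":0.4}]' >/dev/null && ./g 0.16 &&
python3 -m pendant '[{"tx":0,"ty":0,"tz":0,"rx":0,"ry":0,"rz":0.4}]' >/dev/null && ./g 0.16 &&
python3 -m pendant '[{"tx":0,"ty":0,"tz":0,"rx":0,"ry":0,"rz":0.4}]' >/dev/null && ./g 0.16 &&
python3 -m pendant '[{"tx":0,"ty":0,"tz":0,"rx":0,"ry":0,"rz":0.4}]' >/dev/null && ./g 0.16 &&
python3 -m pendant '[{"tx":0,"ty":0,"tz":0,"rx":0,"ry":0,"rz":0.4}]' >/dev/null && ./g 0.16 &&
python3 -m pendant '[{"tx":0,"ty":0,"tz":0,"rx":0,"ry":0,"rz":0.4}]' >/dev/null && ./g 0.16 &&
python3 -m pendant '[{"tx":0,"ty":0,"tz":0,"rx":0,"ry":0,"rz":0.4}]' >/dev/null && ./g 0.16 &&
python3 -m pendant '[{"tx":0,"ty":0,"tz":0,"rx":0,"ry":0,"rz":0.4}]' >/dev/null && ./g 0.16 &&
python3 -m pendant '[{"tx":0,"ty":0,"tz":0,"rx":0,"ry":0,"rz":0.4}]' >/dev/null && ./g 0.16 &&
python3 -m pendant '[{"tx":0,"ty":0,"tz":0,"rx":0,"ry":0,"rz":0.4}]' >/dev/null && ./g 0.16 &&
python3 -m pendant '[{"tx":0,"ty":0,"tz":0,"rx":0,"ry":0,"rz":0.4}]' >/dev/null && ./g 0.16 &&
python3 -m pendant '[{"tx":0,"ty":0,"tz":0,"rx":0,"ry":0,"rz":0.4}]' >/dev/null && ./g 0.16 &&
python3 -m pendant '[{"tx":0,"ty":0,"tz":0,"rx":0,"ry":0,"rz":0.4}]' >/dev/null && ./g 0.16 &&
python3 -m pendant '[{"tx":0,"ty":0,"tz":0,"rx":0,"ry":0,"rz":0.4}]' >/dev/null && ./g 0.16 &&
python3 -m pendant '[{"tx":0,"ty":0,"tz":0,"rx":0,"ry":0,"rz":0.4}]' && ./g 0.16
```

```text
30.05 1.970 |-0.056| []
30.15 1.977 |0.003| []
30.25 1.984 |-0.056| []
30.35 1.991 |-0.027| []
30.45 1.998 |-0.115| []
30.55 2.005 |-0.122| []
30.65 2.012 |-0.072| []
30.75 2.019 |-0.037| []
30.85 2.026 |-0.084| []
30.95 2.033 |-0.136| []
31.05 2.040 |-0.195| [-0.109, -0.113, -0.058]
31.30 2.046 |-0.213| [-0.186, -0.162, -0.156]
```

```bash
python3 -m pendant '[{"tx":0,"ty":0,"tz":0,"rx":0,"ry":0,"rz":0.3}]' && ./g 0.0; ./g 0.0
```

```text
time_s: 31.55
eef_pos: [533.1, -137.0, 116.1]
ee_rot: [-3.141, 0.001, 2.051]
wrist_force: [-3.6, -1.7, 5.3]
opening: 13.4
31.55 2.051 |-0.215| [-0.226, -0.213, -0.21]
31.70 2.051 |-0.210| [-0.189, -0.279, -0.135]
```

The right dial holds 0.21 N m at rest, so it is caught at about 4.15 rad. I'll relieve, release and rise, then locate the tab.

```bash

python3 -m pendant '[{"tx":0,"ty":0,"tz":0,"rx":0,"ry":0,"rz":-1},{"tx":0,"ty":0,"tz":0,"rx":0,"ry":0,"rz":-2}]' >/dev/null; ./g 0.3
python3 -m pendant '[{"tx":0,"ty":0,"tz":0,"rx":0,"ry":0,"rz":0},{"tx":0,"ty":0,"tz":0,"rx":0,"ry":0,"rz":0},{"tx":0,"ty":0,"tz":0,"rx":0,"ry":0,"rz":0},{"tx":0,"ty":0,"tz":0.04,"rx":0,"ry":0,"rz":0},{"tx":0,"ty":0,"tz":0.08,"rx":0,"ry":0,"rz":0},{"tx":0,"ty":0,"tz":0.114,"rx":0,"ry":0,"rz":0}]' 0.04
python3 -m pendant '[{"tx":0.010,"ty":0.084,"tz":0,"rx":0,"ry":0,"rz":-30},{"tx":0.010,"ty":0.084,"tz":0,"rx":0,"ry":0,"rz":-30},{"tx":0.010,"ty":0.084,"tz":0,"rx":0,"ry":0,"rz":-30},{"tx":0.010,"ty":0.084,"tz":0,"rx":0,"ry":0,"rz":-30},{"tx":0.010,"ty":0.084,"tz":0,"rx":0,"ry":0,"rz":-30},{"tx":0.010,"ty":0.084,"tz":0,"rx":0,"ry":0,"rz":-30}]' 0.06
python3 - <<'E'
from h import *
import pickle
w=pickle.load(open("w2.pkl","rb")); print("tab from w2",ray(w,283/1.5625,213/1.5625,130))
c=cam("wrist"); pickle.dump(c,open("w3.pkl","wb")); print(np.array(pix(c,(547,-54,130)))*1.5625)
cv2.imwrite("pics/w3.png",cv2.resize(c["frame"],(800,600),interpolation=cv2.INTER_CUBIC))
E
```

```text
32.05 2.016 |0.002| []
time_s: 32.65
eef_pos: [533.7, -136.3, 231.3]
ee_rot: [3.141, 0.001, 2.017]
wrist_force: [0.6, -0.0, -0.6]
opening: 39.8
time_s: 33.25
eef_pos: [543.3, -52.2, 229.6]
ee_rot: [3.142, 0.0, 1.495]
wrist_force: [0.3, 0.2, 0.4]
opening: 60.1
tab from w2 [542.53557438 -55.29337291 130.        ]
[405.26272783 307.87575083]
```

View pics/w3.png

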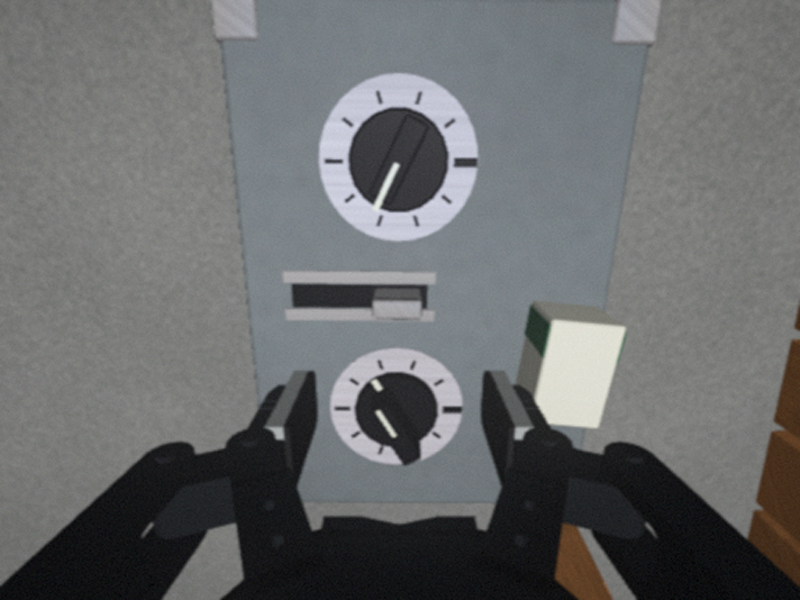

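The tab's top is at (397,311), which gives about (542.4,-55). That agrees with the earlier picture and the dial midpoint. The dials stand between marks 3 and 4 and between 6 and 7. I'll descend, close on the tab front and back, and draw slowly at first.

```bash
cat > gf <<'E'
#!/usr/bin/env python3
# guard on pulling force (world x); no motion
import sys; from cell import status
s=status.read_state(); print("%.2f"%s['time_s'],s['eef_pos'].round(1),s['wrist_force'].round(1),round(s['opening'],1))
sys.exit(int(abs(s['wrist_force'][0])>float(sys.argv[1])))
E
chmod +x gf
python3 -m pendant '[{"tx":-0.001,"ty":-0.0025,"tz":-0.04,"rx":0,"ry":0,"rz":0},{"tx":-0.001,"ty":-0.0025,"tz":-0.08,"rx":0,"ry":0,"rz":0},{"tx":-0.001,"ty":-0.0025,"tz":-0.11,"rx":0,"ry":0,"rz":0},{"tx":-0.001,"ty":-0.0025,"tz":-0.119,"rx":0,"ry":0,"rz":0},{"tx":-0.001,"ty":-0.0025,"tz":-0.119,"rx":0,"ry":0,"rz":0}]' && ./gf 8 &&
python3 -m pendant '[{"tx":0,"ty":0,"tz":0,"rx":0,"ry":0,"rz":0},{"tx":0,"ty":0,"tz":0,"rx":0,"ry":0,"rz":0},{"tx":0,"ty":0,"tz":0,"rx":0,"ry":0,"rz":0},{"tx":0,"ty":0,"tz":0,"rx":0,"ry":0,"rz":0}]' 0.0 20 && ./gf 8 &&
python3 -m pendant '[{"tx":-0.0005,"ty":0,"tz":0,"rx":0,"ry":0,"rz":0},{"tx":-0.001,"ty":0,"tz":0,"rx":0,"ry":0,"rz":0}]' >/dev/null && ./gf 7 &&
python3 -m pendant '[{"tx":-0.0005,"ty":0,"tz":0,"rx":0,"ry":0,"rz":0},{"tx":-0.001,"ty":0,"tz":0,"rx":0,"ry":0,"rz":0}]' >/dev/null && ./gf 7 &&
python3 -m pendant '[{"tx":-0.0005,"ty":0,"tz":0,"rx":0,"ry":0,"rz":0},{"tx":-0.001,"ty":0,"tz":0,"rx":0,"ry":0,"rz":0}]' >/dev/null && ./gf 7
```

```text
time_s: 33.8
eef_pos: [541.2, -54.8, 109.6]
ee_rot: [-3.138, -0.0, 1.493]
wrist_force: [-0.6, -1.3, 0.2]
opening: 59.7
33.80 [541.2 -54.8 109.6] [-0.6 -1.3  0.2] 59.7
time_s: 34.2
eef_pos: [541.9, -54.9, 112.7]
ee_rot: [3.141, 0.001, 1.493]
wrist_force: [-4.2, -0.6, 6.2]
opening: 29.4
34.20 [541.9 -54.9 112.7] [-4.2 -0.6  6.2] 29.4
34.40 [541.8 -54.9 112.7] [-1.9 -0.9  5.9] 29.7
34.60 [541.8 -54.9 112.7] [-0.   0.2  5.3] 29.6
34.80 [541.7 -54.9 112.7] [1.8 0.3 5.7] 29.3
```

```bash

python3 -m pendant '[{"tx":-0.0005,"ty":0,"tz":0,"rx":0,"ry":0,"rz":0},{"tx":-0.001,"ty":0,"tz":0,"rx":0,"ry":0,"rz":0}]' >/dev/null && ./gf 7 &&
python3 -m pendant '[{"tx":-0.0005,"ty":0,"tz":0,"rx":0,"ry":0,"rz":0},{"tx":-0.001,"ty":0,"tz":0,"rx":0,"ry":0,"rz":0}]' >/dev/null && ./gf 7 &&
python3 -m pendant '[{"tx":-0.0005,"ty":0,"tz":0,"rx":0,"ry":0,"rz":0},{"tx":-0.001,"ty":0,"tz":0,"rx":0,"ry":0,"rz":0}]' >/dev/null && ./gf 7 &&
python3 -m pendant '[{"tx":-0.0005,"ty":0,"tz":0,"rx":0,"ry":0,"rz":0},{"tx":-0.001,"ty":0,"tz":0,"rx":0,"ry":0,"rz":0}]' >/dev/null && ./gf 7 &&
python3 -m pendant '[{"tx":-0.0005,"ty":0,"tz":0,"rx":0,"ry":0,"rz":0},{"tx":-0.001,"ty":0,"tz":0,"rx":0,"ry":0,"rz":0}]' >/dev/null && ./gf 7 &&
python3 -m pendant '[{"tx":-0.0005,"ty":0,"tz":0,"rx":0,"ry":0,"rz":0},{"tx":-0.001,"ty":0,"tz":0,"rx":0,"ry":0,"rz":0}]' >/dev/null && ./gf 7 &&
python3 -m pendant '[{"tx":-0.0005,"ty":0,"tz":0,"rx":0,"ry":0,"rz":0},{"tx":-0.001,"ty":0,"tz":0,"rx":0,"ry":0,"rz":0}]' >/dev/null && ./gf 7
```

```text
35.00 [540.9 -54.8 112.7] [3.  1.2 5.6] 29.1
35.20 [540.  -54.8 112.7] [2.3 1.  6.5] 29.1
35.40 [539.  -54.7 112.7] [2.1 1.2 6.1] 29.2
35.60 [538.  -54.6 112.7] [2.2 1.8 6.3] 29.7
35.80 [537.  -54.5 112.7] [2.5 1.4 6.1] 29.3
36.00 [536.  -54.4 112.7] [3.4 1.9 5.5] 29.6
36.20 [535.  -54.4 112.7] [2.5 3.1 6.1] 29.7
```

It slides at about 2.5 N past the blocking distance, so it is unlocked. I'll draw the rest along the case's -x.

```bash

python3 -m pendant '[{"tx":-0.002,"ty":0.0008,"tz":0,"rx":0,"ry":0,"rz":0},{"tx":-0.004,"ty":0.001,"tz":0,"rx":0,"ry":0,"rz":0},{"tx":-0.006,"ty":0.0012,"tz":0,"rx":0,"ry":0,"rz":0},{"tx":-0.008,"ty":0.0014,"tz":0,"rx":0,"ry":0,"rz":0},{"tx":-0.010,"ty":0.0016,"tz":0,"rx":0,"ry":0,"rz":0}]' >/dev/null && ./gf 7 &&
python3 -m pendant '[{"tx":-0.002,"ty":0.0002,"tz":0,"rx":0,"ry":0,"rz":0},{"tx":-0.004,"ty":0.0004,"tz":0,"rx":0,"ry":0,"rz":0},{"tx":-0.006,"ty":0.0006,"tz":0,"rx":0,"ry":0,"rz":0},{"tx":-0.008,"ty":0.0008,"tz":0,"rx":0,"ry":0,"rz":0},{"tx":-0.010,"ty":0.001,"tz":0,"rx":0,"ry":0,"rz":0}]' >/dev/null && ./gf 7 &&
python3 -m pendant '[{"tx":-0.002,"ty":0.0002,"tz":0,"rx":0,"ry":0,"rz":0},{"tx":-0.004,"ty":0.0004,"tz":0,"rx":0,"ry":0,"rz":0},{"tx":-0.006,"ty":0.0006,"tz":0,"rx":0,"ry":0,"rz":0},{"tx":-0.008,"ty":0.0008,"tz":0,"rx":0,"ry":0,"rz":0},{"tx":-0.010,"ty":0.001,"tz":0,"rx":0,"ry":0,"rz":0}]' >/dev/null && ./gf 7 &&
python3 -m pendant '[{"tx":-0.002,"ty":0.0002,"tz":0,"rx":0,"ry":0,"rz":0},{"tx":-0.004,"ty":0.0004,"tz":0,"rx":0,"ry":0,"rz":0},{"tx":-0.005,"ty":0.0005,"tz":0,"rx":0,"ry":0,"rz":0}]' >/dev/null && ./gf 7 &&
python3 -m pendant '[{"tx":-0.001,"ty":0,"tz":0,"rx":0,"ry":0,"rz":0},{"tx":-0.002,"ty":0.0002,"tz":0,"rx":0,"ry":0,"rz":0}]' >/dev/null && ./gf 7 &&
python3 -m pendant '[{"tx":-0.001,"ty":0,"tz":0,"rx":0,"ry":0,"rz":0},{"tx":-0.001,"ty":0,"tz":0,"rx":0,"ry":0,"rz":0}]' >/dev/null && ./gf 7 &&
python3 -m pendant '[{"tx":-0.001,"ty":0,"tz":0,"rx":0,"ry":0,"rz":0},{"tx":-0.001,"ty":0,"tz":0,"rx":0,"ry":0,"rz":0}]' >/dev/null && ./gf 7 &&
python3 -m pendant '[{"tx":-0.001,"ty":0,"tz":0,"rx":0,"ry":0,"rz":0},{"tx":-0.001,"ty":0,"tz":0,"rx":0,"ry":0,"rz":0}]' >/dev/null && ./gf 7
```

```text
36.70 [525.  -53.5 112.7] [2.2 0.7 5.5] 29.6
37.20 [515.  -52.6 112.7] [ 1.9 -1.8  5.8] 29.2
37.70 [505.1 -51.8 112.7] [ 2.  -0.5  6.8] 29.3
38.00 [500.  -51.3 112.7] [ 2.5 -1.   6. ] 29.8
38.20 [498.1 -51.1 112.7] [ 2.  -1.2  7. ] 29.4
38.40 [496.9 -51.1 112.7] [0.8 0.1 7.8] 29.5
38.60 [496.9 -51.1 112.7] [5.2 0.5 7.5] 29.6
38.80 [496.9 -51.1 112.7] [6.9 0.2 5.2] 29.4
```

The bolt is at its end stop: 45 mm of travel, no more motion, and the force is rising. I'll ease off, open, rise and check.

```bash

python3 -m pendant '[{"tx":0.002,"ty":0,"tz":0,"rx":0,"ry":0,"rz":0},{"tx":0.002,"ty":0,"tz":0,"rx":0,"ry":0,"rz":0},{"tx":0.002,"ty":0,"tz":0,"rx":0,"ry":0,"rz":0},{"tx":0.002,"ty":0,"tz":0,"rx":0,"ry":0,"rz":0},{"tx":0.002,"ty":0,"tz":0,"rx":0,"ry":0,"rz":0}]' 0.06 && ./gf 9 &&
python3 -m pendant '[{"tx":0,"ty":0,"tz":0.04,"rx":0,"ry":0,"rz":0},{"tx":0,"ty":0,"tz":0.08,"rx":0,"ry":0,"rz":0},{"tx":0,"ty":0,"tz":0.12,"rx":0,"ry":0,"rz":0},{"tx":0,"ty":0,"tz":0.12,"rx":0,"ry":0,"rz":0},{"tx":0,"ty":0,"tz":0.12,"rx":0,"ry":0,"rz":0}]'
python3 - <<'E'
from h import *
c=cam("wrist"); cv2.imwrite("pics/w4.png",cv2.resize(c["frame"],(800,600),interpolation=cv2.INTER_CUBIC))
E
```

```text
time_s: 39.3
eef_pos: [493.6, -50.3, 110.5]
ee_rot: [-3.14, -0.0, 1.493]
wrist_force: [-0.5, 0.3, -0.8]
opening: 60.1
39.30 [493.6 -50.3 110.5] [-0.5  0.3 -0.8] 60.1
time_s: 39.8
eef_pos: [494.5, -50.5, 231.7]
ee_rot: [3.139, 0.0, 1.493]
wrist_force: [-1.1, 0.3, 0.3]
opening: 60.2
```

View pics/w4.png

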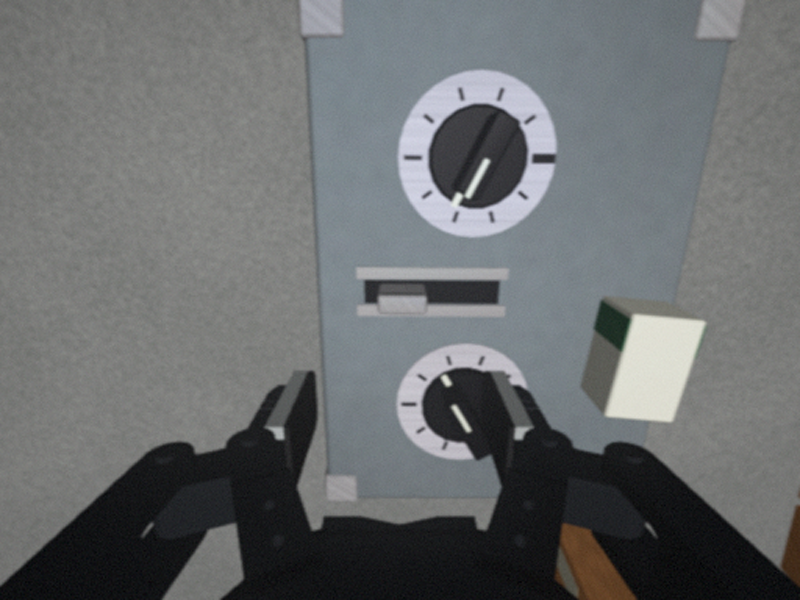

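The tab is at the front of its slot (402,300). The dials stand as they were caught, the relay box is undisturbed, and the arm is clear at z = 232 mm.

```bash
python3 -c "
from cell import hand_in
print(hand_in())"
```

```text
the job is handed in; nothing more can be done
None
```

The case is unlocked: both dials are caught, the bolt is drawn to its end stop, and I handed the job in at about 40 s of the 69 s allowed.

- **Left dial:** I turned it clockwise until it caught at about 2.07 rad. It held about 0.22 N m at rest, against the 0.2 N m that means surely caught.
- **Right dial:** I turned it counter-clockwise until it caught at about 4.15 rad, holding about 0.21 N m at rest. Both dials are inside their allowed bands.
- **Bolt:** It slid at about 2.5 N past the distance where it would have been blocked, and travelled about 45 mm to its end stop. My pull read at most about 7 N there.
- **Last picture:** The tab is at the front of its slot, the dials are where they caught, and the relay box looks undisturbed. The open gripper is clear at z = 232 mm with a wrist force of about 1 N. I did not photograph the rest of the bench again, but the arm stayed above those items throughout.

Two readings disagreed along the way:
- **Moment noise:** The sensor had about 0.04 N m of noise, which set off several false alarms. Each was rejected because the torque faded at rest.
- **Right dial's start:** It first read 5.60 rad from the top camera and 5.74 rad up close. I used the close-up value.

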